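# Weigh a metal plate on the counter scale with an S-hook

## Robot

A 6-joint arm with a two-finger parallel gripper is mounted at the origin on the work surface. World frame = base frame: x ahead of the robot, y to its left, z up, the work surface at z = 0. Lengths are in m, angles in rad, forces in N, time in s.
With the tool pointing down it reaches from about 0.325 to 0.75 m from the base axis. Payload 7.6 kg.
Tool frame: the origin (TCP) lies where the fingers leave the gripper's body, on its centre line; the fingertips stand 73 mm ahead of it and the grasp point (between the pads) lies 54 mm ahead of it; y points along the fingers, z is the direction in which the jaws open and shut, and the axes are right-handed (so a half turn about y gives the same grasp; the last joint's range is limited). The gripper opens to 85 mm and grips with 20 to 120 N. Pads are 22 mm wide; open, the fingers measure 114 mm over their backs; the gripper's body (76 mm by 85 mm) begins 54 mm behind the grasp point. The pads swing forward as they close: fully open they stand 13 mm farther back than shut.
Start: joints at [1.109, 0.052, 1.401, -0, 1.689, -0.07], TCP at [0.2, 0.485, 0.304] pointing down, gripper open.
Joint ranges: [-2.9, 2.9], [-0.91, 2.17], [0.12, 2.37], [-1.06, 4.2], [0.26, 2.73], [-2.93, 2.93]. Speed limits (rad/s): [2.57, 2.57, 3.01, 3.14, 3.14, 3.14].

## Interface

Orientations are given as a 3x3 rotation matrix whose columns are the frame's x, y, z axes.
In Python, from station import r, viewer, finish_job gives the robot as it stands.
- The arm moves only by the shell command python3 -m pendant 'ROWS' [FORCE]. ROWS is JSON, a list that holds one entry, the list of rows, each a list of 7 numbers: the turn, a rotation vector about the tool's x, y, z as a fraction of full scale, then the shift along the tool's x, y, z as a fraction of full scale, then the opening, from -1 (shut) to 1 (fully open). A call has 1 to 10 rows; each row shifts and turns the pose as measured when the row begins, along the tool's axes as they then stand; what a row does not reach is not made up. Full scale, the value 1, is 25 mm for a shift and 0.08 rad for a turn. A row lasts 1/10 s, in which the tool goes at most 50 mm and 8.59 degrees, less where a joint would pass 70% of its speed; a pose out of reach is approached as far as the arm can. A call with a number of a shift or a turn outside -1 to 1 is refused whole. A call with a gripper value outside its range is refused whole. The fingers move at their own pace and stop on an object; FORCE is the grip in N (left out, the last holds). Time passes only in rows, so rows that do not move let the fingers close. It gives the time, the measured TCP pose, the force and the opening at its end, in the units of the state.
- r.read_state(): the state, without advancing time (a new reading comes with each control period).
- viewer.grab_frame(name): name is "scene" or "top"; returns (picture, depth): 420x560x3 uint8, red, green, blue; 420x560 float32, m along the optical axis (not along the pixel's ray), 0 where there is no reading.
- viewer.get_calibration(name): a dict with "fx", "fy", "cx", "cy" (pixels), "k1" (the pictures are not rectified: a ray, as slopes to the right and down, at radius r is drawn at 1 + k1 r^2 times it, then the intrinsics apply), "R" (3x3) and "t" (3): a world point X has camera coordinates R X + t. Camera axes: x right, y down, z forward; pixel columns grow to the right and rows downward; lengths in m; the calibration is good to about 2 mm. A picture is of the moment at which its call begins. get_calibration takes no time and is no camera call.
- finish_job(): hands the job in, once; it reports no verdict.
The state is a dict: "time_s": time; "joints": joint angles; "qd": joint speeds; "effort": joint torques, N m; "tcp_pos": TCP position; "tcp_rot": TCP orientation; "contact_force": force on the tool from outside, world axes, zero at the start; "torque": the same for the moment, N m; "grip_width": finger opening in m.
Only numpy, scipy, OpenCV 4.12 (cv2) and the standard library are available. Lean on these libraries where they do the work, as an engineer would, in place of code of your own. Each camera call takes 0.05 s, during which the arm holds its last target.

## Task

Weigh the metal plate that lies on the carton: take the smaller S-hook off the hook rail, hook it up through the hole in the plate's overhanging end and pick the plate up with it, then hang both on the load bar of the dial scale. Be gentle with the plate, and ease the weight slowly onto the scale so that the pointer does not jump or go past full scale; let go only when the scale carries it, and leave the plate hanging still.

Things in the scene. Friction and masses are not known exactly. Their poses are not given: they have to be found in the camera images.
- s_hook_mid (a point): Smaller S-hook of 8 mm round steel wire, 142 mm tall, 42 mm wide, 70 g, hanging on the rail. Point: middle of its straight shank (grip here); the S is point-symmetric about it and lies in this frame's x-z plane, z up as it hangs, x away from the robot. Bends: arcs of 17 mm radius (wire centre line) centred 50 mm above and below; the shank joins them aslant, its top 20 deg towards -x.
- s_hook_seat (a point): Smaller S-hook: inside bottom of its lower bend, where a load hangs, 63 mm below s_hook_mid. The lower bend runs from the shank's foot on the +x side under to a free tip on the -x (robot's) side that points up; the tip's end is 49 mm below and 17 mm to -x of s_hook_mid.
- s_hook_crown (a point): Smaller S-hook: inside top of its upper bend, where it rests on a bar, 63 mm above s_hook_mid. The upper bend runs from the shank's top on the -x (robot's) side over to a free tip on the +x side that points down; the tip's end is 49 mm above and 17 mm to +x of s_hook_mid.
- rail_mid (a point): Middle of the hook rail: round bar, 10 mm thick, 300 mm long along this frame's y, centre 248 mm above the desk, on posts 140 mm to either side; x points away from the robot. Two S-hooks hang on it, 90 to 130 mm apart; they lift off upwards and towards -x.
- big_hook_mid (a point): The larger S-hook, 14 mm wire, 178 mm tall, 58 mm wide: middle of its shank. It hangs on the same rail, to one side or the other; its wire is too thick for the plate's hole. Leave it alone.
- plate_hole (a point): Centre of the only hole, 12.5 mm wide, in the metal plate (120 x 50 x 8 mm, of an unknown alloy, 130 to 440 g). x runs along the plate, away from the robot, to its end 14 mm beyond the hole; z up. The plate lies loose on the carton, its underside 120 mm above the desk, the hole end standing out 38 to 46 mm past the carton's far side with free space below.
- plate_center (a point): Centre of the metal plate, 46 mm from the hole.
- carton: Cardboard carton under the plate, fixed: 110 (x) x 130 (y) x 120 mm high; origin at the centre of its underside.
- load_bar_mid (a point): Middle of the dial scale's load bar: level bottom bar (8 mm round, along this frame's y) of a steel stirrup 64 mm wide, 45 mm high at the sides, 68 mm in the middle (centre lines). Unloaded it is 320 mm above the desk; it sinks under load. x points away from the robot; the hook enters from -x. Dial case: 144 mm wide, 44 mm deep, 113 mm above the bar. The stand's post is 180 mm to +y.
- load_bar (a joint): How far the load bar has sunk, m: 0 unloaded, 0.060 is full scale (600 g, a hard stop); spring of 98 N/m, that is 1 mm for every 10 g. The pointer follows it. Hardly damped: it bounces if let go more than about 3 mm from where spring and load balance, or if moved faster than 50 mm/s.
- mug: White mug, 95 mm high; origin under its base. Leave alone.
- tape_measure: Yellow tape measure, 32 x 72 x 66 mm; origin under its base. Leave alone.
- bearing_ring: Steel bearing ring, 62 mm diameter, 16 mm high; origin under its base. Leave alone.
There are look-alikes about, which are no part of the job. What is shaped like the carton but blue or yellow is not meant. What is shaped like the part that bears plate_hole but orange or red is not meant.

How it is judged:
By the outcome, as a careful person would: the job done as asked, in the order asked, and still so for the second after the job is handed in, with the robot touching nothing.
It also fails if it takes over 72 s, if anything falls off the work surface, if the arm or the gripper's body presses on something with over 40 N, if the wrist force passes 120 N, or if a joint passes its speed limit or range.

## Working session

There is one attempt and no reset: what is moved stays moved. The work goes in short steps, Python scripts to look and compute and a shell command to move; the robot and the scene stay as the last step left them, time stands still between calls to the robot, and variables do not carry over. Pictures are saved under pics/ and viewed, and the job is handed in when it is done.

```bash
ls -la; mkdir -p pics; python3 - <<'E'
from station import r, viewer
import cv2, numpy as np
np.set_printoptions(precision=4,suppress=True)
print(r.read_state())
for n in ("scene","top"):
    im,d=viewer.grab_frame(n); cv2.imwrite(f"pics/{n}0.png",im[:,:,::-1]); np.save(f"pics/{n}0.npy",d)
    print(n,viewer.get_calibration(n), (d>0).mean())
E
```

```text
total 12
drwxr-xr-x  3 agent agent 4096 Dec  7 03:40 .
drwxr-xr-x 23 root  root  4096 Dec  7 03:40 ..
drwxr-xr-x  2 agent agent 4096 Dec  7 03:40 pics
{'time_s': 0.0, 'joints': array([ 1.1087,  0.0528,  1.4017,  0.    ,  1.6886, -0.0703]), 'qd': array([ 0.0007,  0.0006,  0.001 ,  0.0003, -0.0003,  0.0002]), 'effort': array([  0.    , -38.168 , -36.0176,  -0.0001,   0.0064,  -0.    ]), 'tcp_pos': array([0.2004, 0.4851, 0.3031]), 'tcp_rot': array([[ 0.9242, -0.0007,  0.3819],
       [-0.3819, -0.0014,  0.9242],
       [-0.0001, -1.    , -0.0015]]), 'contact_force': array([-0.0843, -0.0584, -0.2037]), 'torque': array([ 0.023 ,  0.0229, -0.0119]), 'grip_width': 0.08538583034260697}
scene {'fx': 440.4611021571058, 'fy': 440.4611021571058, 'cx': 278.4460363438244, 'cy': 210.16872268222562, 'k1': -0.08149562872475986, 'R': array([[ 0.1214,  0.9926,  0.005 ],
       [ 0.6021, -0.0697, -0.7954],
       [-0.7891,  0.0996, -0.6061]]), 't': array([ 0.0923, -0.1664,  1.5975])} 0.9962840136054422
top {'fx': 423.04034047577414, 'fy': 423.04034047577414, 'cx': 273.9174291682481, 'cy': 205.44434542421607, 'k1': -0.11893634305533472, 'R': array([[ 0.0208, -0.9997,  0.0141],
       [-0.9821, -0.023 , -0.1871],
       [ 0.1873, -0.01  , -0.9822]]), 't': array([-0.1516,  0.5574,  1.3614])} 0.9959481292517007
```

View pics/scene0.png

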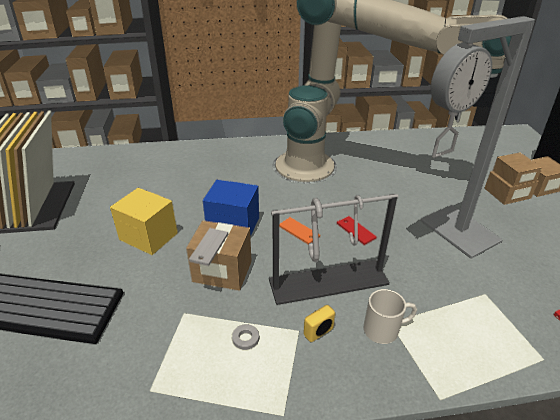

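View pics/top0.png

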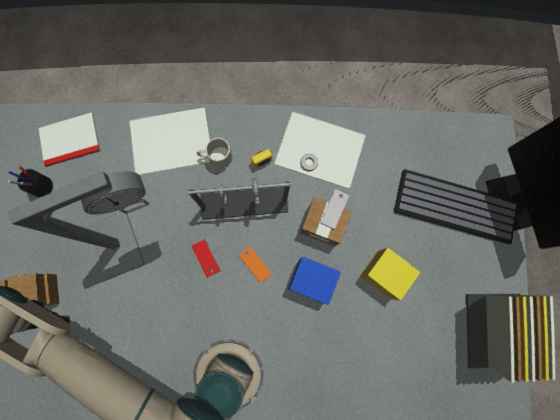

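The scene picture shows the rail at (275..395, 205), with the larger hook near (316,230) and the smaller near (357,220). The plate is on the brown carton at (215,240), and the dial and stirrup are at (445,140). I'll zoom in next.

```bash
cat > h.py <<'E'
import numpy as np, cv2
from station import r, viewer
np.set_printoptions(precision=4,suppress=True)
C={n:viewer.get_calibration(n) for n in("scene","top")}
def slope(n,uv):
    c=C[n]; K=np.array([[c['fx'],0,c['cx']],[0,c['fy'],c['cy']],[0,0,1]])
    return cv2.undistortPoints(np.array(uv,float).reshape(-1,1,2),K,np.array([c['k1'],0,0,0.])).reshape(-1,2)
def ray(n,uv):
    c=C[n]; R=np.array(c['R']); s=slope(n,uv); d=np.c_[s,np.ones(len(s))]@R
    return -R.T@np.array(c['t']), d/np.linalg.norm(d,axis=1)[:,None]
def onplane(n,uv,z,ax=2):
    o,d=ray(n,uv); k=(z-o[ax])/d[:,ax]; return o+k[:,None]*d
def tri(a,b):  # scene px, top px
    o1,d1=ray("scene",[a]);o2,d2=ray("top",[b]);d1=d1[0];d2=d2[0]
    A=np.c_[d1,-d2]; k,*_=np.linalg.lstsq(A,o2-o1,rcond=None)
    p,q=o1+k[0]*d1,o2+k[1]*d2
    return (p+q)/2,np.linalg.norm(p-q)
def proj(n,X):
    c=C[n]; X=np.atleast_2d(X); K=np.array([[c['fx'],0,c['cx']],[0,c['fy'],c['cy']],[0,0,1]])
    return cv2.projectPoints(X.astype(float),cv2.Rodrigues(np.array(c['R']))[0],np.array(c['t'],float),K,np.array([c['k1'],0,0,0.]))[0].reshape(-1,2)
def dep(n,uv,d):
    c=C[n]; uv=np.array(uv,float).reshape(-1,2); s=slope(n,uv)
    z=d[np.round(uv[:,1]).astype(int),np.round(uv[:,0]).astype(int)]
    return (np.c_[s,np.ones(len(s))]*z[:,None]-np.array(c['t']))@np.array(c['R'])
def crop(im,x0,y0,x1,y1,s,name):
    o=cv2.resize(im[y0:y1,x0:x1],None,fx=s,fy=s,interpolation=cv2.INTER_CUBIC)
    for x in range((x0//10+1)*10,x1,10):
        cv2.line(o,((x-x0)*s,0),((x-x0)*s,6),(0,0,255),1)
        if x%20==0: cv2.putText(o,str(x),((x-x0)*s-10,18),0,.4,(0,0,255),1)
    for y in range((y0//10+1)*10,y1,10):
        cv2.line(o,(0,(y-y0)*s),(6,(y-y0)*s),(0,0,255),1)
        if y%20==0: cv2.putText(o,str(y),(8,(y-y0)*s+4),0,.4,(0,0,255),1)
    cv2.imwrite("pics/"+name,o)
E
python3 - <<'E'
from h import *
s=cv2.imread("pics/scene0.png");t=cv2.imread("pics/top0.png")
crop(s,265,185,405,300,5,"s_rail.png");crop(s,180,195,270,295,6,"s_plate.png");crop(s,400,30,500,190,3,"s_scale.png")
crop(t,180,165,300,235,6,"t_rail.png");crop(t,290,180,360,250,8,"t_plate.png");crop(t,70,160,170,270,5,"t_scale.png")
E
```

```text
(no output)
```

View pics/s_rail.png

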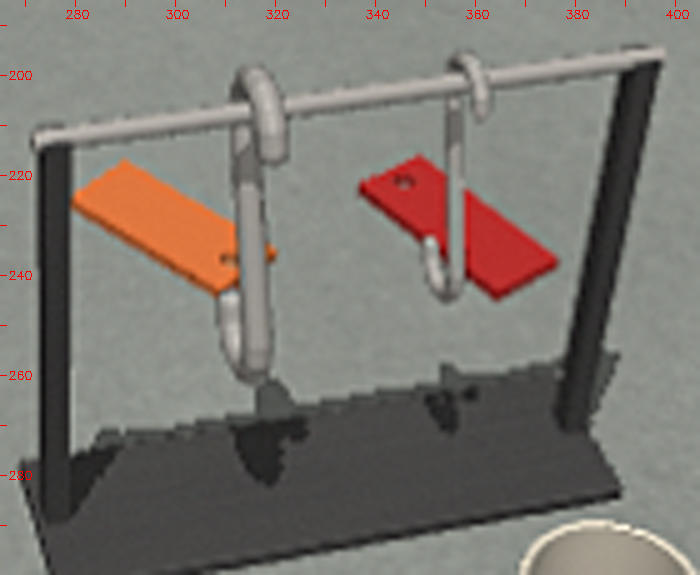

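View pics/s_plate.png

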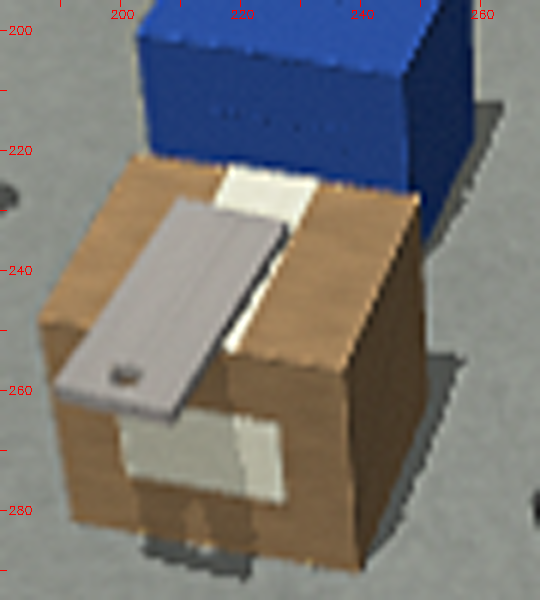

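View pics/s_scale.png

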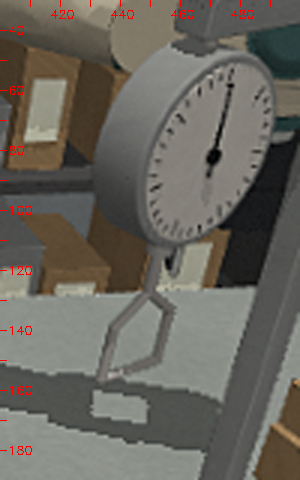

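View pics/t_rail.png

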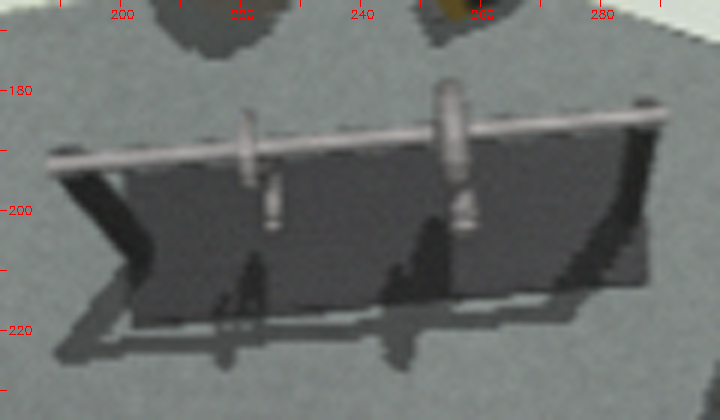

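View pics/t_plate.png

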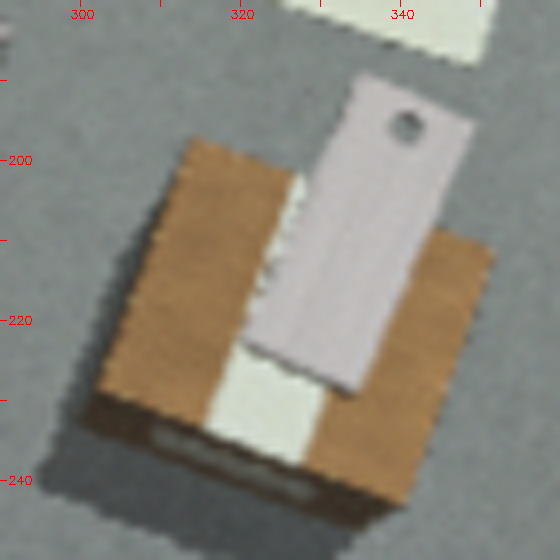

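View pics/t_scale.png

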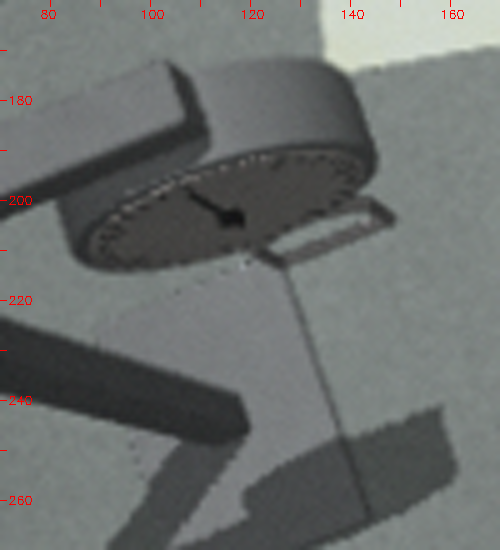

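```bash
python3 - <<'E'
from h import *
for n in C: print(n,"cam at",ray(n,[[280,210]])[0])
print("PLATE z=.128")
hs,ht=(200.8,257.3),(341,196)
print("hole tri",tri(hs,ht), onplane("scene",[hs],.126),onplane("top",[ht],.126))
cs=[(189.3,259.8),(208.5,264.5),(228,232.5),(209.5,228)];ct=[(334.5,189.5),(349.3,195.5),(334.3,229),(320.5,222.5)]
# match by position
ps=onplane("scene",cs,.128);pt=onplane("top",ct,.128);print(ps,"\n",pt)
print("RAIL")
a=onplane("scene",[(271.5,212.5),(397,195.5)],.248);b=onplane("top",[(291,184),(188,192.3)],.248);print(a,"\n",b,np.linalg.norm(a[0]-a[1]),np.linalg.norm(b[0]-b[1]))
print(tri((271.5,212.5),(291,184)),tri((397,195.5),(188,192.3)))
print("BAR z .32")
print(onplane("scene",[(434.5,157),(454.5,150)],.32)); print(onplane("top",[(122,210),(147,203),(142,200),(127,213)],.32))
import numpy as np
ds=np.load("pics/scene0.npy");dt=np.load("pics/top0.npy")
for p in [(434.5,157),(438,155),(444,153.5),(449,152)]: print(p,dep("scene",[p],ds))
for p in [(130,212),(135,209.5),(141,206.5),(127,213)]: print(p,dep("top",[p],dt))
E
```

```text
scene cam at [ 1.3496 -0.2622  0.8354]
top cam at [ 0.2955 -0.1251  1.4436]
PLATE z=.128
hole tri (array([ 0.583 , -0.3504,  0.1244]), np.float64(0.004828506816824097)) [[ 0.5852 -0.3478  0.126 ]] [[ 0.5826 -0.3526  0.126 ]]
[[ 0.5929 -0.374   0.128 ]
 [ 0.6134 -0.3296  0.128 ]
 [ 0.505  -0.2817  0.128 ]
 [ 0.4821 -0.3275  0.128 ]] 
 [[ 0.603  -0.3315  0.128 ]
 [ 0.5845 -0.379   0.128 ]
 [ 0.4754 -0.3301  0.128 ]
 [ 0.4952 -0.2864  0.128 ]]
RAIL
[[ 0.5913 -0.1818  0.248 ]
 [ 0.5606  0.1145  0.248 ]] 
 [[ 0.5882 -0.1856  0.248 ]
 [ 0.5565  0.1128  0.248 ]] 0.29787441834621337 0.3000266348852885
(array([ 0.5888, -0.1836,  0.2463]), np.float64(0.004126948264961956)) (array([0.5575, 0.1146, 0.2456]), np.float64(0.002682396736473931))
BAR z .32
[[0.5171 0.2093 0.32  ]
 [0.4901 0.2723 0.32  ]]
[[0.4874 0.2775 0.32  ]
 [0.5085 0.2094 0.32  ]
 [0.5165 0.224  0.32  ]
 [0.4795 0.2628 0.32  ]]
(434.5, 157) [[0.5138 0.2111 0.318 ]]
(438, 155) [[0.5059 0.2233 0.3181]]
(444, 153.5) [[-0.0215  0.5502  0.    ]]
(449, 152) [[-0.0292  0.5742  0.0009]]
(130, 212) [[0.5353 0.3621 0.0023]]
(135, 209.5) [[ 0.5451  0.3459 -0.0006]]
(141, 206.5) [[0.4976 0.2239 0.3245]]
(127, 213) [[0.4792 0.2622 0.3217]]
```

```bash
python3 - <<'E'
from h import *
A=np.array([0.5171,.2093,.32]);B=np.array([0.4901,.2723,.32]);M=(A+B)/2
P=np.array([A,B,B+[0,0,.045],M+[0,0,.068],A+[0,0,.045]])
print(proj("top",P)); print(proj("scene",P))
s=cv2.imread("pics/scene0.png");t=cv2.imread("pics/top0.png")
crop(s,425,110,465,165,14,"s_bar.png");crop(t,110,190,160,225,14,"t_bar.png")
crop(s,340,190,375,250,10,"s_hook.png");crop(t,210,175,240,215,14,"t_hook.png")
E
```

```text
[[147.295  199.9017]
 [123.9486 209.0882]
 [118.3122 206.0242]
 [127.607  199.4913]
 [142.5559 196.4777]]
[[434.5228 157.0042]
 [454.5191 150.001 ]
 [459.0174 133.2487]
 [451.2991 127.5322]
 [438.6796 139.8926]]
```

View pics/s_bar.png

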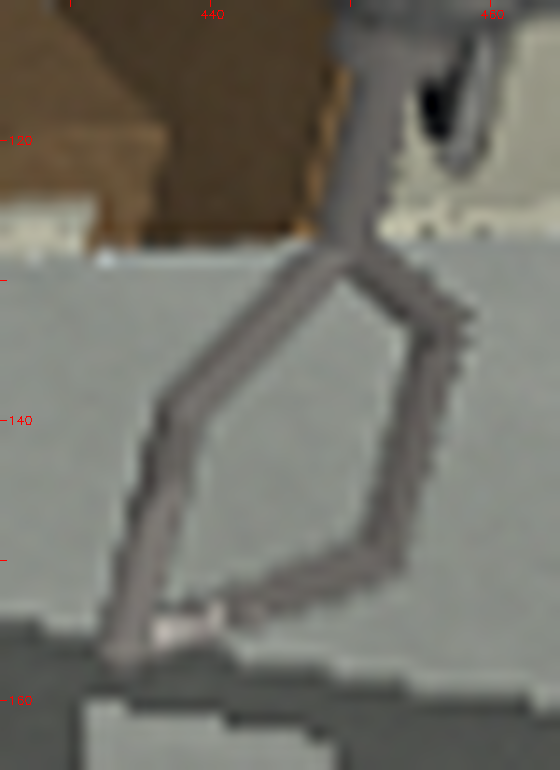

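View pics/t_bar.png

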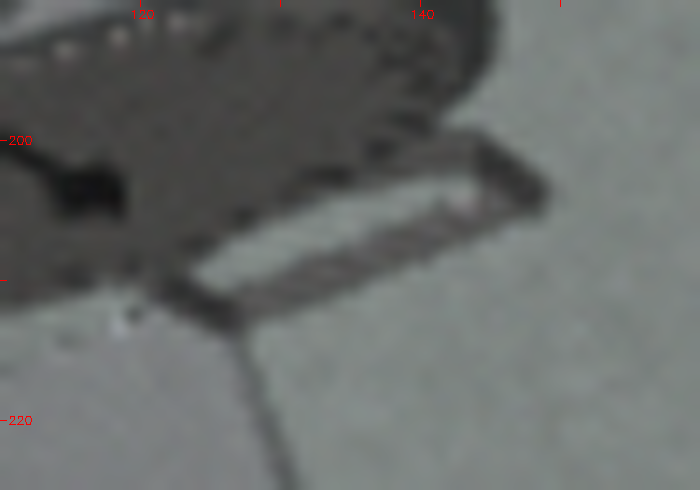

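View pics/s_hook.png

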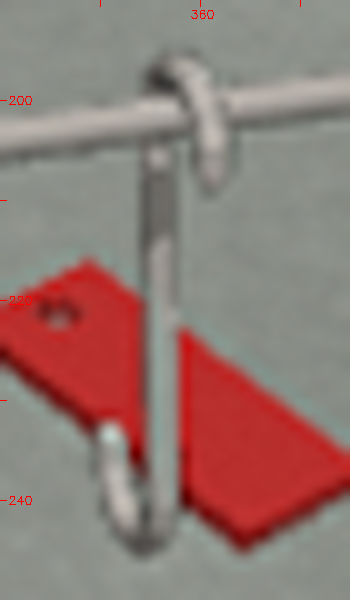

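View pics/t_hook.png

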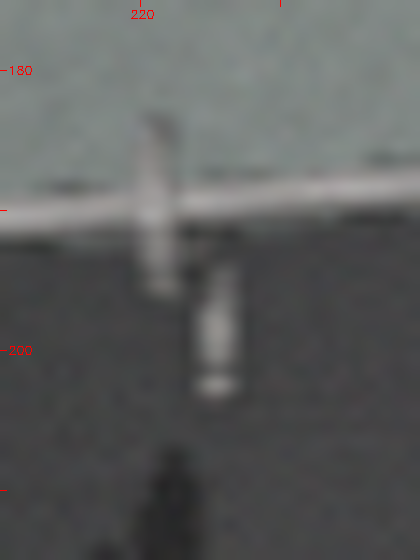

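```bash
python3 - <<'E'
from h import *
print("bar corners +y,-y")
R=tri((453.3,149.7),(126.7,212));L=tri((434.2,155.6),(147.5,203.8));print(R,L,np.linalg.norm(R[0]-L[0]))
d=(R[0]-L[0]);print("yaw",np.degrees(np.arctan2(-d[0],d[1])),(R[0]+L[0])/2)
print("side tops"); print(tri((457.2,133.0),(121.7,209.5)),tri((438,139.7),(145,200)))
for n,uv in (("scene",[(453.3,149.7),(434.2,155.6)]),("top",[(126.7,212),(147.5,203.8)])): print(n,onplane(n,uv,.32))
print("HOOK crown/rail crossing")
print(onplane("scene",[(356.5,202.0)],.248+0), onplane("top",[(221.2,189.5)],.253+.008))
print("lower bend bottom",tri((354.3,245),(225.5,202.6)))
print("upper tip end", tri((361.2,208),(221.2,184)))
print("tip low end", tri((350.9,233.0),(225.5,202.5)))
print("big", onplane("scene",[(316,207)],.248),onplane("top",[(255,187)],.27))
E
```

```text
bar corners +y,-y
(array([0.4842, 0.2686, 0.3169]), np.float64(0.007275023074935253)) (array([0.5075, 0.2107, 0.3177]), np.float64(0.004329578728786103)) 0.06244737642363824
yaw 21.962720520136624 [0.4958 0.2397 0.3173]
side tops
(array([0.4832, 0.2675, 0.3614]), np.float64(0.007773419768014224)) (array([0.5101, 0.2072, 0.361 ]), np.float64(0.00800373293417265))
scene [[0.4884 0.2699 0.32  ]
 [0.5108 0.2112 0.32  ]]
top [[0.4822 0.2639 0.32  ]
 [0.5063 0.2079 0.32  ]]
HOOK crown/rail crossing
[[0.5748 0.0136 0.248 ]] [[0.564 0.015 0.261]]
lower bend bottom (array([0.5585, 0.0235, 0.1019]), np.float64(0.01119185488103364))
upper tip end (array([0.5862, 0.0204, 0.2388]), np.float64(0.004126453120812167))
tip low end (array([0.5513, 0.0165, 0.1359]), np.float64(0.004268921327636827))
big [[ 0.5828 -0.0813  0.248 ]] [[ 0.5715 -0.082   0.27  ]]
```

```bash
cat >> h.py <<'E'
from scipy.spatial.transform import Rotation as Ro
def tool(yaw,th):  # deg: heading of fingers, dip below horizontal
    y,t=np.radians(yaw),np.radians(th); f=np.array([np.cos(y),np.sin(y),0]);l=np.array([-np.sin(y),np.cos(y),0]);Z=np.array([0,0,1.])
    Y=np.cos(t)*f-np.sin(t)*Z; return np.c_[np.cross(Y,l),Y,l]
def plan(p1,yaw,th,n,grip,st=None):
    """rows from present pose to TCP p1"""
    s=st or r.read_state(); p0=np.array(s['tcp_pos']);R0=np.array(s['tcp_rot']);R1=tool(yaw,th)
    w=Ro.from_matrix(R0.T@R1).as_rotvec()/n; d=(np.array(p1)-p0)/n
    print("move",d*n,"turn",w*n, "max/row shift",abs(d).max()/.025,"turn",abs(w).max()/.08)
    rows=[]
    for i in range(n):
        R=R0@Ro.from_rotvec(w*i).as_matrix(); rows.append([*np.round(w/.08,2),*np.round(R.T@d/.025,2),grip])
    for i in range(0,n,10): print(str([rows[i:i+10]]).replace(" ","").replace("np.float64(","").replace(")",""))
def hookpts(mid,yaw):
    y=np.radians(yaw);f=np.array([np.cos(y),np.sin(y),0]);Z=np.array([0,0,1.])
    a=lambda x,z: np.array(mid)+x*f+z*Z
    return {k:a(*v) for k,v in dict(mid=(0,0),crown=(0,.067),utip=(.017,.049),lowbend=(0,-.067),ltip=(-.017,-.049),shanktop=(-.016,.044),foot=(.016,-.044)).items()}
E
python3 - <<'E'
from h import *
for mid in [(.5713,.0140,.190)]:
    for yaw in (6,):
        P=hookpts(mid,yaw)
        for k,v in P.items(): print(k,v,proj("scene",v),proj("top",v))
E
```

```text
mid [0.5713 0.014  0.19  ] [[353.5173 221.0238]] [[224.1587 192.4168]]
crown [0.5713 0.014  0.257 ] [[356.7199 197.8731]] [[221.8077 187.3634]]
utip [0.5882 0.0158 0.239 ] [[358.5473 208.6598]] [[222.1168 183.1372]]
lowbend [0.5713 0.014  0.123 ] [[350.5261 242.419 ]] [[226.2828 196.9793]]
ltip [0.5544 0.0122 0.141 ] [[348.8762 232.4058]] [[226.0686 201.0737]]
shanktop [0.5554 0.0123 0.234 ] [[353.118  201.9967]] [[222.9719 194.4717]]
foot [0.5872 0.0157 0.146 ] [[353.8835 239.5218]] [[225.2633 190.5048]]
```

```bash
python3 - <<'E'
from h import *
plan((.27,.27,.33),-5,80,10,0)
E
```

```text
move [ 0.0696 -0.2151  0.0268] turn [ 0.0279 -0.3036 -0.1735] max/row shift 0.860331841743365 turn 0.37952016913293435
[[[0.03,-0.38,-0.22,0.59,-0.11,-0.69,0],[0.03,-0.38,-0.22,0.57,-0.1,-0.71,0],[0.03,-0.38,-0.22,0.55,-0.09,-0.72,0],[0.03,-0.38,-0.22,0.53,-0.08,-0.74,0],[0.03,-0.38,-0.22,0.5,-0.08,-0.75,0],[0.03,-0.38,-0.22,0.48,-0.07,-0.77,0],[0.03,-0.38,-0.22,0.46,-0.06,-0.78,0],[0.03,-0.38,-0.22,0.44,-0.06,-0.8,0],[0.03,-0.38,-0.22,0.41,-0.05,-0.81,0],[0.03,-0.38,-0.22,0.39,-0.05,-0.82,0]]]
```

```bash
python3 -m pendant '[[[0.03,-0.38,-0.22,0.59,-0.11,-0.69,0],[0.03,-0.38,-0.22,0.57,-0.1,-0.71,0],[0.03,-0.38,-0.22,0.55,-0.09,-0.72,0],[0.03,-0.38,-0.22,0.53,-0.08,-0.74,0],[0.03,-0.38,-0.22,0.5,-0.08,-0.75,0],[0.03,-0.38,-0.22,0.48,-0.07,-0.77,0],[0.03,-0.38,-0.22,0.46,-0.06,-0.78,0],[0.03,-0.38,-0.22,0.44,-0.06,-0.8,0],[0.03,-0.38,-0.22,0.41,-0.05,-0.81,0],[0.03,-0.38,-0.22,0.39,-0.05,-0.82,0]]]' 60; python3 - <<'E'
from h import *
plan((.36,.0,.33),6,45,15,0)
print(r.read_state()['joints'])
E
```

```text
time_s: 1.1
tcp_pos: [0.2721, 0.2631, 0.3266]
tcp_rot: [[0.982, 0.175, 0.071], [-0.067, -0.028, 0.997], [0.176, -0.984, -0.016]]
contact_force: [0.4, 0.2, 0.3]
grip_width: 0.0427
move [ 0.0879 -0.2631  0.0034] turn [ 0.097  -0.1511 -0.6077] max/row shift 0.7014822680190999 turn 0.5064487358647631
[[[0.08,-0.13,-0.51,0.28,0.05,-0.68,0],[0.08,-0.13,-0.51,0.27,0.06,-0.69,0],[0.08,-0.13,-0.51,0.26,0.06,-0.69,0],[0.08,-0.13,-0.51,0.25,0.07,-0.69,0],[0.08,-0.13,-0.51,0.24,0.08,-0.7,0],[0.08,-0.13,-0.51,0.23,0.08,-0.7,0],[0.08,-0.13,-0.51,0.22,0.09,-0.7,0],[0.08,-0.13,-0.51,0.21,0.09,-0.7,0],[0.08,-0.13,-0.51,0.2,0.09,-0.71,0],[0.08,-0.13,-0.51,0.19,0.1,-0.71,0]]]
[[[0.08,-0.13,-0.51,0.18,0.1,-0.71,0],[0.08,-0.13,-0.51,0.17,0.1,-0.71,0],[0.08,-0.13,-0.51,0.15,0.1,-0.72,0],[0.08,-0.13,-0.51,0.14,0.11,-0.72,0],[0.08,-0.13,-0.51,0.13,0.11,-0.72,0]]]
[ 0.7476 -0.4445  1.7924 -0.1409  1.6821 -0.7768]
```

```bash
python3 -m pendant '[[[0.08,-0.13,-0.51,0.28,0.05,-0.68,0],[0.08,-0.13,-0.51,0.27,0.06,-0.69,0],[0.08,-0.13,-0.51,0.26,0.06,-0.69,0],[0.08,-0.13,-0.51,0.25,0.07,-0.69,0],[0.08,-0.13,-0.51,0.24,0.08,-0.7,0],[0.08,-0.13,-0.51,0.23,0.08,-0.7,0],[0.08,-0.13,-0.51,0.22,0.09,-0.7,0],[0.08,-0.13,-0.51,0.21,0.09,-0.7,0],[0.08,-0.13,-0.51,0.2,0.09,-0.71,0],[0.08,-0.13,-0.51,0.19,0.1,-0.71,0]]]' ; python3 - <<'E'
from h import *
plan((.435,.005,.27),6,30,10,0)
print(r.read_state()['joints'])
E
```

```text
time_s: 2.1
tcp_pos: [0.3323, 0.0803, 0.3272]
tcp_rot: [[0.825, 0.563, -0.055], [0.046, 0.031, 0.998], [0.564, -0.826, 0.0]]
contact_force: [-0.1, -0.0, -0.2]
grip_width: 0.0426
move [ 0.1027 -0.0753 -0.0572] turn [ 0.0366 -0.034  -0.4484] max/row shift 0.4109322123264101 turn 0.560554669891977
[[[0.05,-0.04,-0.56,0.2,0.41,-0.32,0],[0.05,-0.04,-0.56,0.18,0.42,-0.33,0],[0.05,-0.04,-0.56,0.16,0.42,-0.33,0],[0.05,-0.04,-0.56,0.14,0.43,-0.33,0],[0.05,-0.04,-0.56,0.12,0.43,-0.33,0],[0.05,-0.04,-0.56,0.1,0.44,-0.33,0],[0.05,-0.04,-0.56,0.07,0.44,-0.34,0],[0.05,-0.04,-0.56,0.05,0.44,-0.34,0],[0.05,-0.04,-0.56,0.03,0.44,-0.34,0],[0.05,-0.04,-0.56,0.01,0.44,-0.34,0]]]
[ 0.1673 -0.9044  2.1173 -0.0649  1.3334 -1.4628]
```

```bash
python3 -m pendant '[[[0.05,-0.04,-0.56,0.2,0.41,-0.32,0],[0.05,-0.04,-0.56,0.18,0.42,-0.33,0],[0.05,-0.04,-0.56,0.16,0.42,-0.33,0],[0.05,-0.04,-0.56,0.14,0.43,-0.33,0],[0.05,-0.04,-0.56,0.12,0.43,-0.33,0],[0.05,-0.04,-0.56,0.1,0.44,-0.33,0],[0.05,-0.04,-0.56,0.07,0.44,-0.34,0],[0.05,-0.04,-0.56,0.05,0.44,-0.34,0],[0.05,-0.04,-0.56,0.03,0.44,-0.34,0],[0.05,-0.04,-0.56,0.01,0.44,-0.34,0]]]' ; python3 - <<'E'
from h import *
print(r.read_state()['joints'])
for n in ("scene","top"):
    im,d=viewer.grab_frame(n); cv2.imwrite(f"pics/{n}1.png",im[:,:,::-1])
s=cv2.imread("pics/scene1.png");t=cv2.imread("pics/top1.png")
crop(s,265,140,405,255,5,"s1.png");crop(t,180,165,280,260,6,"t1.png")
mid=np.array([.5695,.0165,.190])
plan(mid-.054*tool(6,30)[:,1],6,30,8,0)
E
```

```text
time_s: 3.1
tcp_pos: [0.439, -0.0006, 0.2662]
tcp_rot: [[0.485, 0.868, -0.101], [0.048, 0.089, 0.995], [0.873, -0.488, 0.002]]
contact_force: [0.1, 1.0, 0.5]
grip_width: 0.0426
[-0.2164 -0.7539  2.3044  0.4965  0.6111 -2.1458]
move [ 0.0844  0.0124 -0.0472] turn [ 0.0023 -0.0053  0.0087] max/row shift 0.42197322273348603 turn 0.013527263618278575
[[[0.0,-0.01,0.01,0.0,0.49,0.02,0],[0.0,-0.01,0.01,0.0,0.49,0.02,0],[0.0,-0.01,0.01,0.01,0.49,0.02,0],[0.0,-0.01,0.01,0.01,0.49,0.02,0],[0.0,-0.01,0.01,0.01,0.49,0.02,0],[0.0,-0.01,0.01,0.01,0.49,0.02,0],[0.0,-0.01,0.01,0.01,0.49,0.02,0],[0.0,-0.01,0.01,0.01,0.49,0.02,0]]]
```

View pics/s1.png

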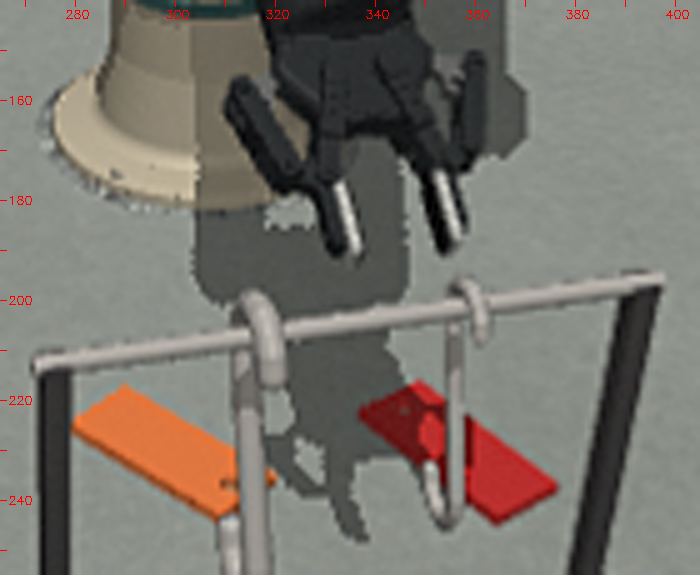

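View pics/t1.png

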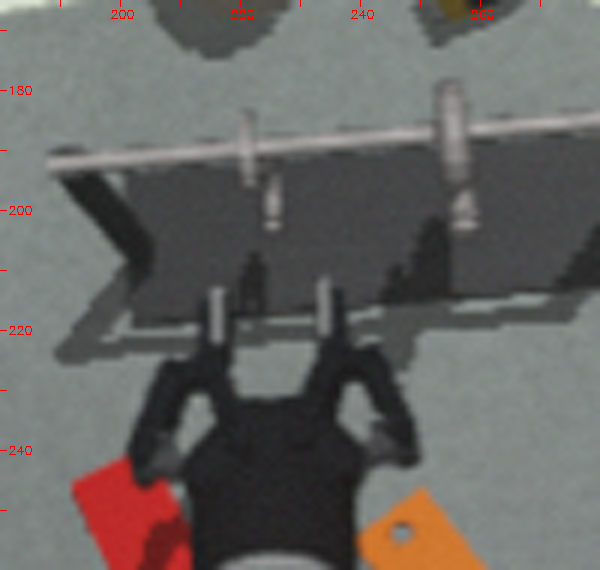

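```bash
python3 - <<'E'
from h import *
s=r.read_state(); R=np.array(s['tcp_rot']);p=np.array(s['tcp_pos'])
for k in(.06,.07):
  for z in (-.0213,0,.0213):
    q=p+k*R[:,1]+z*R[:,2]; print(k,z,q,proj("scene",q),proj("top",q))
E
```

```text
0.06 -0.0213 [ 0.4927 -0.0167  0.2346] [[334.8985 187.4007]] [[232.0094 215.8227]]
0.06 0 [0.4905 0.0045 0.2346] [[343.2226 186.3322]] [[224.6727 216.3721]]
0.06 0.0213 [0.4884 0.0257 0.2347] [[351.4767 185.2737]] [[217.3387 216.9208]]
0.07 -0.0213 [ 0.5013 -0.0158  0.2296] [[335.8897 191.078 ]] [[231.9614 213.1569]]
0.07 0 [0.4992 0.0054 0.2297] [[344.2391 189.9913]] [[224.6629 213.7033]]
0.07 0.0213 [0.4971 0.0266 0.2298] [[352.518  188.9144]] [[217.367  214.2491]]
```

```bash
python3 -m pendant '[[[0,-0.01,0.01,0,0.49,0.02,0],[0,-0.01,0.01,0,0.49,0.02,0],[0,-0.01,0.01,0,0.49,0.02,0],[0,-0.01,0.01,0,0.49,0.02,0],[0,-0.01,0.01,0,0.49,0.02,0],[0,-0.01,0.01,0,0.45,0.02,0],[0,0,0,0,0.3,0,0]]]'; python3 - <<'E'
from h import *
for n in ("scene","top"):
    im,d=viewer.grab_frame(n); cv2.imwrite(f"pics/{n}2.png",im[:,:,::-1])
s=cv2.imread("pics/scene2.png");t=cv2.imread("pics/top2.png")
crop(s,300,160,400,265,6,"s2.png");crop(t,190,165,270,230,8,"t2.png")
S=r.read_state();R=np.array(S['tcp_rot']);p=np.array(S['tcp_pos'])
q=p+.054*R[:,1];print(q,proj("scene",q),proj("top",q),S['joints'])
E
```

```text
time_s: 3.9
tcp_pos: [0.5083, 0.0128, 0.2265]
tcp_rot: [[0.499, 0.86, -0.107], [0.053, 0.092, 0.994], [0.865, -0.502, 0.0]]
contact_force: [0.3, -0.4, -0.0]
grip_width: 0.0427
[0.5546 0.0177 0.1992] [[353.6721 213.5052]] [[222.3715 197.1419]] [-0.1318 -0.4037  2.1694  0.5557  0.3986 -2.2117]
```

View pics/s2.png

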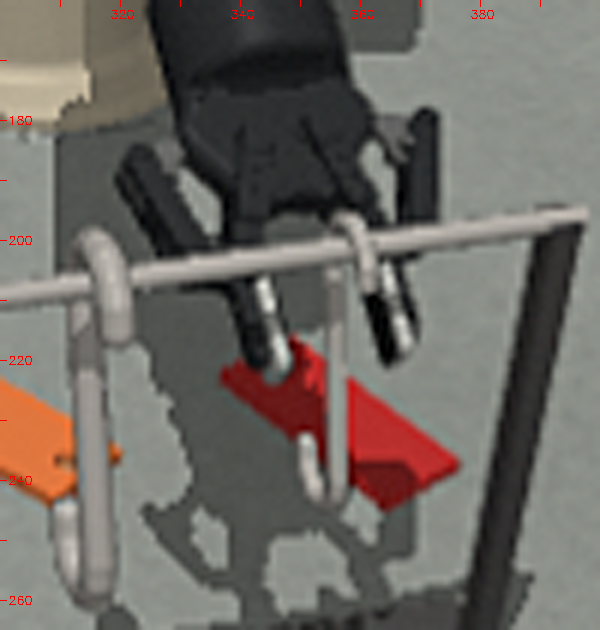

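View pics/t2.png

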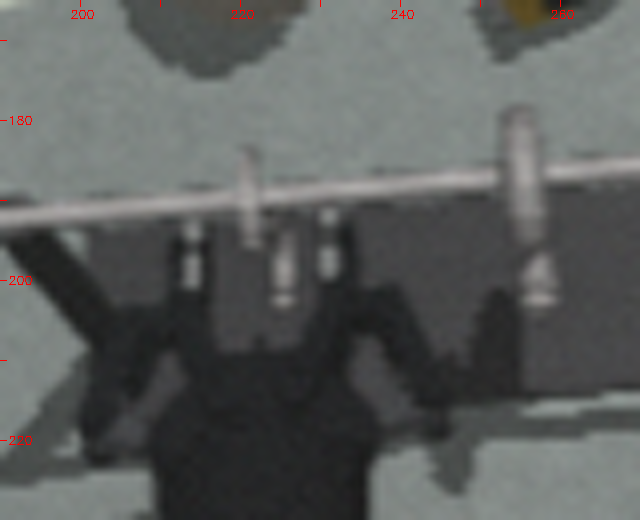

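```bash
python3 -m pendant '[[[0,0,0,0,0.35,-0.06,0],[0,0,0,0,0.33,-0.04,-0.2],[0,0,0,0,0,0,-0.5],[0,0,0,0,0,0,-1],[0,0,0,0,0,0,-1],[0,0,0,0,0,0,-1],[0,0,0,0,0,0,-1]]]' 60; python3 - <<'E'
from h import *
for n in ("scene","top"):
    im,d=viewer.grab_frame(n); cv2.imwrite(f"pics/{n}3.png",im[:,:,::-1])
s=cv2.imread("pics/scene3.png");t=cv2.imread("pics/top3.png")
crop(s,320,170,390,255,7,"s3.png");crop(t,190,165,270,230,8,"t3.png")
S=r.read_state();R=np.array(S['tcp_rot']);p=np.array(S['tcp_pos'])
q=p+.054*R[:,1];print(q,proj("scene",q),proj("top",q),S['joints'],S['contact_force'],S['torque'],S['grip_width'])
E
```

```text
time_s: 4.7
tcp_pos: [0.5216, 0.0137, 0.2205]
tcp_rot: [[0.499, 0.859, -0.111], [0.055, 0.096, 0.994], [0.865, -0.502, 0.001]]
contact_force: [0.1, -0.8, -0.2]
grip_width: 0.0064
[0.5681 0.0189 0.1933] [[355.3307 218.9104]] [[222.3957 193.1822]] [-0.1262 -0.3436  2.1384  0.5917  0.3738 -2.2498] [-0.2995  1.0233 -1.0951] [-0.0627  0.5384 -0.0085] 0.006305465221792287
```

View pics/s3.png

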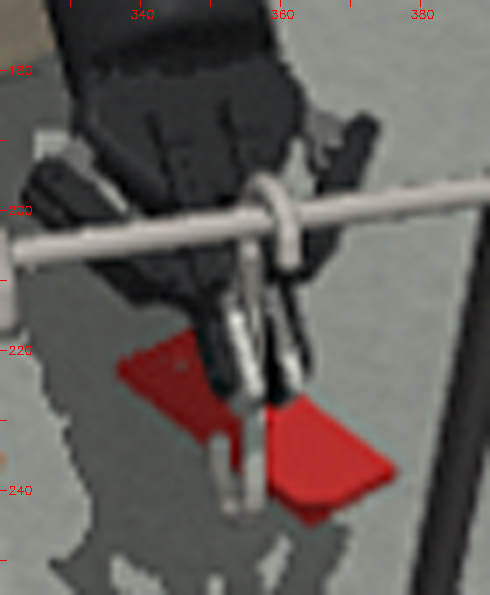

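View pics/t3.png

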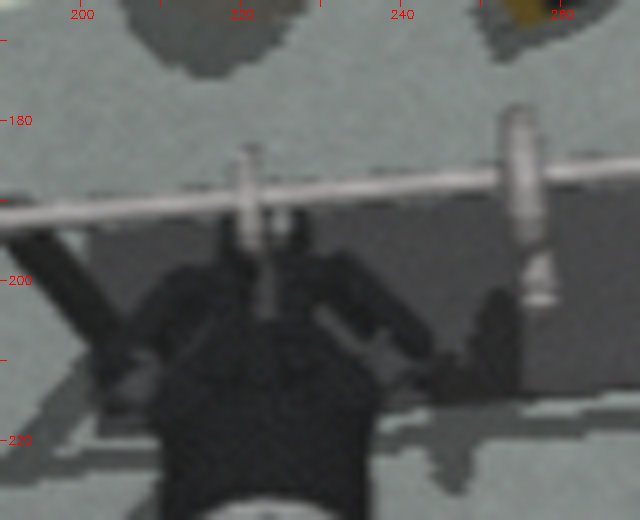

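```bash
python3 -m pendant '[[[0,0,0,0.21,-0.12,0,-1],[0,0,0,0.21,-0.12,0,-1],[0,0,0,0.21,-0.12,0,-1],[0,0,0,0.21,-0.12,0,-1],[0,0,0,0,0,0,-1]]]' 90; python3 - <<'E'
from h import *
for n in ("scene",):
    im,d=viewer.grab_frame(n); cv2.imwrite(f"pics/{n}4.png",im[:,:,::-1])
s=cv2.imread("pics/scene4.png")
crop(s,320,150,390,255,6,"s4.png")
S=r.read_state();print(S['contact_force'],S['torque'],S['grip_width'])
E
```

```text
time_s: 5.3
tcp_pos: [0.522, 0.0135, 0.2476]
tcp_rot: [[0.499, 0.86, -0.11], [0.055, 0.096, 0.994], [0.865, -0.502, 0.001]]
contact_force: [0.2, -0.4, -0.4]
grip_width: 0.0058
[-0.1503  0.3857 -0.5446] [-0.0633  0.4634  0.0304] 0.0059173868597657145
```

View pics/s4.png

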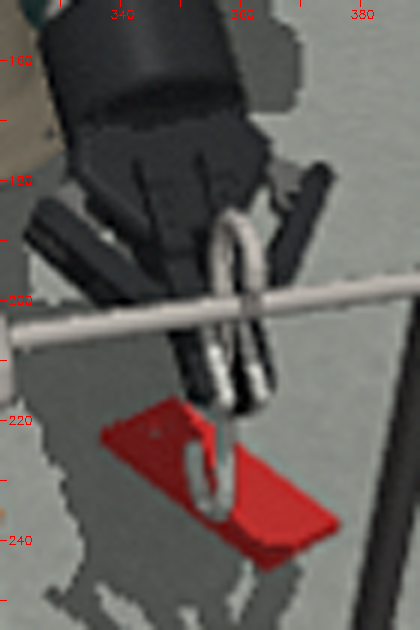

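```bash
python3 -m pendant '[[[0,0,0,0.26,-0.15,0,-1],[0,0,0,-0.12,-0.22,0,-1],[0,0,0,-0.2,-0.35,0,-1],[0,0,0,-0.2,-0.35,0,-1],[0,0,0,-0.2,-0.35,0,-1],[0,0,0,-0.2,-0.35,0,-1],[0,0,0,-0.2,-0.35,0,-1]]]'; python3 - <<'E'
from h import *
for n in ("scene","top"):
    im,d=viewer.grab_frame(n); cv2.imwrite(f"pics/{n}5.png",im[:,:,::-1])
s=cv2.imread("pics/scene5.png")
crop(s,310,130,400,255,6,"s5.png")
t=cv2.imread("pics/top5.png");crop(t,190,165,270,250,8,"t5.png")
S=r.read_state();print(S['contact_force'],S['torque'],S['grip_width'],S['joints'])
E
```

```text
time_s: 6.05
tcp_pos: [0.4622, 0.0073, 0.2541]
tcp_rot: [[0.502, 0.858, -0.111], [0.055, 0.097, 0.994], [0.863, -0.505, 0.002]]
contact_force: [-1.0, 0.3, -0.8]
grip_width: 0.0056
[-0.266  -0.0039 -0.441 ] [-0.0272  0.5161  0.0005] 0.005836200319468051 [-0.1754 -0.6305  2.2543  0.4892  0.548  -2.1438]
```

View pics/s5.png

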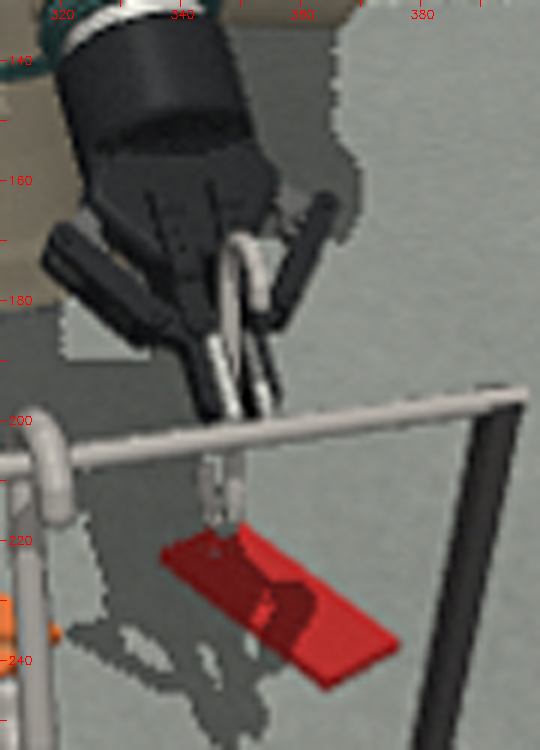

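View pics/t5.png

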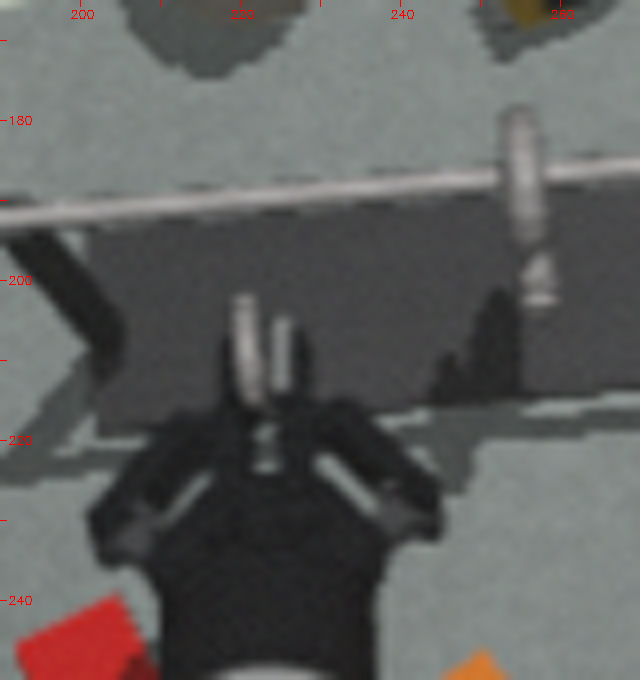

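```bash
cat >> h.py <<'E'
def tcpfor(M,yaw,fwd=.0482,dz=-.0305,lat=0):
    y=np.radians(yaw);f=np.array([np.cos(y),np.sin(y),0]);l=np.array([-np.sin(y),np.cos(y),0]); return np.array(M)-fwd*f-lat*l-np.array([0,0,dz])
def hookmid(fwd=.0482,dz=-.0305):
    S=r.read_state();R=np.array(S['tcp_rot']);f=R[:,1].copy();f[2]=0;f/=np.linalg.norm(f)
    return np.array(S['tcp_pos'])+fwd*f+[0,0,dz], np.degrees(np.arctan2(f[1],f[0]))
E
python3 - <<'E'
from h import *
plan(tcpfor((.46,-.22,.255),-20),-20,30,10,-1)
E
```

```text
move [-0.0474 -0.2107  0.0313] turn [-0.3988  0.23   -0.0053] max/row shift 0.8429277363941223 turn 0.49844699219321564
[[[-0.5,0.29,-0.01,-0.03,-0.31,-0.82,-1],[-0.5,0.29,-0.01,-0.01,-0.27,-0.83,-1],[-0.5,0.29,-0.01,0.0,-0.24,-0.84,-1],[-0.5,0.29,-0.01,0.02,-0.21,-0.85,-1],[-0.5,0.29,-0.01,0.04,-0.17,-0.85,-1],[-0.5,0.29,-0.01,0.06,-0.14,-0.86,-1],[-0.5,0.29,-0.01,0.08,-0.11,-0.86,-1],[-0.5,0.29,-0.01,0.1,-0.07,-0.86,-1],[-0.5,0.29,-0.01,0.12,-0.04,-0.86,-1],[-0.5,0.29,-0.01,0.14,-0.0,-0.86,-1]]]
```

```bash
python3 -m pendant '[[[-0.5,0.29,-0.01,-0.03,-0.31,-0.82,-1],[-0.5,0.29,-0.01,-0.01,-0.27,-0.83,-1],[-0.5,0.29,-0.01,0.0,-0.24,-0.84,-1],[-0.5,0.29,-0.01,0.02,-0.21,-0.85,-1],[-0.5,0.29,-0.01,0.04,-0.17,-0.85,-1],[-0.5,0.29,-0.01,0.06,-0.14,-0.86,-1],[-0.5,0.29,-0.01,0.08,-0.11,-0.86,-1],[-0.5,0.29,-0.01,0.1,-0.07,-0.86,-1],[-0.5,0.29,-0.01,0.12,-0.04,-0.86,-1],[-0.5,0.29,-0.01,0.14,0,-0.86,-1]]]'; python3 - <<'E'
from h import *
print(r.read_state()['joints'],hookmid())
plan(tcpfor((.642,-.375,.245),-23.4),-23.4,30,12,-1)
E
```

```text
time_s: 7.15
tcp_pos: [0.412, -0.2095, 0.2857]
tcp_rot: [[0.464, 0.811, 0.358], [-0.179, -0.309, 0.934], [0.868, -0.497, 0.002]]
contact_force: [0.6, -1.1, -1.0]
grip_width: 0.0056
[-0.668  -0.6628  2.2121  0.4661  0.6145 -2.1133] (array([ 0.457 , -0.2267,  0.2552]), np.float64(-20.89723571061789))
move [ 0.1858 -0.1464 -0.0102] turn [-0.0379  0.0199  0.0031] max/row shift 0.6193062767233334 turn 0.039443662387989034
[[[-0.04,0.02,0.0,0.35,0.67,-0.23,-1],[-0.04,0.02,0.0,0.35,0.67,-0.23,-1],[-0.04,0.02,0.0,0.35,0.67,-0.23,-1],[-0.04,0.02,0.0,0.35,0.67,-0.23,-1],[-0.04,0.02,0.0,0.35,0.67,-0.22,-1],[-0.04,0.02,0.0,0.35,0.67,-0.22,-1],[-0.04,0.02,0.0,0.35,0.67,-0.22,-1],[-0.04,0.02,0.0,0.35,0.67,-0.22,-1],[-0.04,0.02,0.0,0.35,0.67,-0.21,-1],[-0.04,0.02,0.0,0.35,0.68,-0.21,-1]]]
[[[-0.04,0.02,0.0,0.35,0.68,-0.21,-1],[-0.04,0.02,0.0,0.35,0.68,-0.2,-1]]]
```

```bash
python3 -m pendant '[[[-0.05,0.02,0,0.42,0.8,-0.28,-1],[-0.05,0.02,0,0.42,0.8,-0.28,-1],[-0.05,0.02,0,0.42,0.8,-0.27,-1],[-0.05,0.02,0,0.42,0.8,-0.27,-1],[-0.05,0.02,0,0.42,0.8,-0.26,-1],[-0.05,0.02,0,0.42,0.8,-0.26,-1],[-0.05,0.02,0,0.42,0.8,-0.26,-1],[-0.05,0.02,0,0.42,0.8,-0.26,-1],[-0.05,0.02,0,0.42,0.8,-0.25,-1],[-0.05,0.02,0,0.42,0.8,-0.25,-1]]]'; python3 - <<'E'
from h import *
print(r.read_state()['joints'],hookmid())
for n in ("scene","top"):
    im,d=viewer.grab_frame(n); cv2.imwrite(f"pics/{n}6.png",im[:,:,::-1])
s=cv2.imread("pics/scene6.png")
crop(s,160,170,270,295,5,"s6.png")
t=cv2.imread("pics/top6.png");crop(t,290,160,380,260,6,"t6.png")
M,y=hookmid()
for k,v in hookpts(M,y).items(): print(k,v,proj("scene",v),proj("top",v))
E
```

```text
time_s: 8.15
tcp_pos: [0.6037, -0.3654, 0.2754]
tcp_rot: [[0.456, 0.793, 0.404], [-0.196, -0.353, 0.915], [0.868, -0.496, -0.005]]
contact_force: [0.5, 0.0, 0.2]
grip_width: 0.0057
[-0.6571  0.1435  1.573   0.5069  0.4351 -2.1632] (array([ 0.6477, -0.385 ,  0.2449]), np.float64(-24.014936784906894))
mid [ 0.648  -0.3855  0.2442] [[175.8861 237.6533]] [[358.4982 166.38  ]]
crown [ 0.648  -0.3855  0.3112] [[171.2192 211.7609]] [[363.461  159.7842]]
utip [ 0.6635 -0.3924  0.2932] [[168.4075 224.1092]] [[364.3358 156.4862]]
lowbend [ 0.648  -0.3855  0.1772] [[180.2015 261.2874]] [[354.0182 172.3281]]
ltip [ 0.6325 -0.3786  0.1952] [[182.7107 249.9751]] [[353.0418 175.6103]]
shanktop [ 0.6334 -0.379   0.2882] [[176.6019 216.1935]] [[359.5622 166.9777]]
foot [ 0.6626 -0.392   0.2002] [[175.2323 258.3998]] [[357.5097 165.8249]]
```

View pics/s6.png

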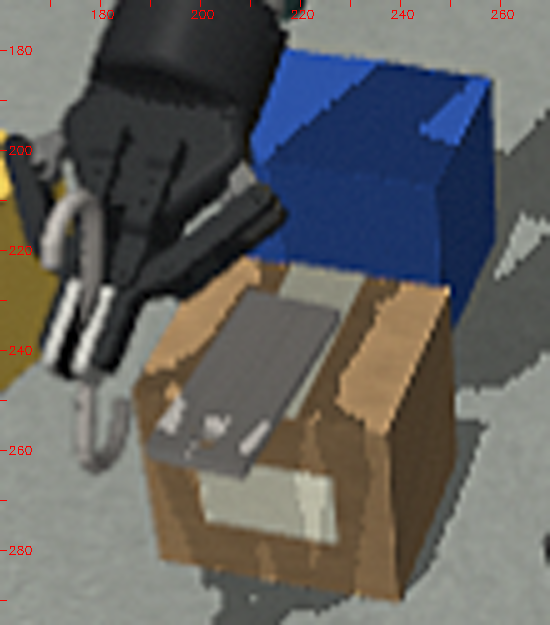

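View pics/t6.png

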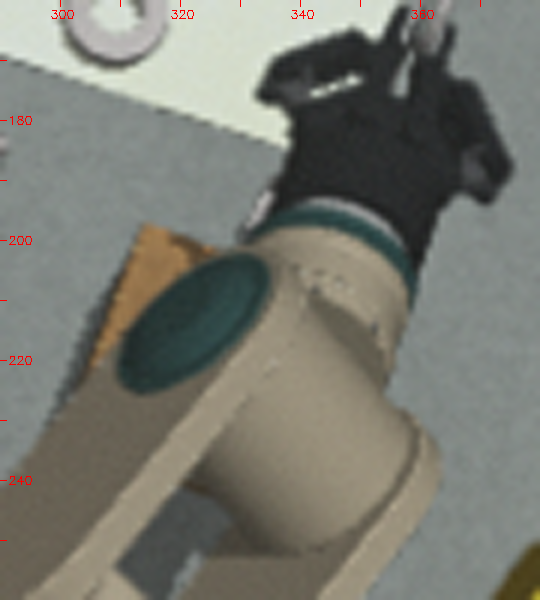

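```bash
python3 - <<'E'
from h import *
plan(tcpfor((.644,-.3772,.160),-23.4),-23.4,30,8,-1)
E
```

```text
move [-0.0042  0.0078 -0.0842] turn [0.0095 0.0005 0.0036] max/row shift 0.4210643868337041 turn 0.01486561902406568
[[[0.01,0.0,0.01,-0.38,0.18,0.03,-1],[0.01,0.0,0.01,-0.38,0.18,0.03,-1],[0.01,0.0,0.01,-0.38,0.18,0.03,-1],[0.01,0.0,0.01,-0.38,0.18,0.03,-1],[0.01,0.0,0.01,-0.38,0.18,0.03,-1],[0.01,0.0,0.01,-0.38,0.18,0.03,-1],[0.01,0.0,0.01,-0.38,0.18,0.03,-1],[0.01,0.0,0.01,-0.38,0.18,0.03,-1]]]
```

```bash
python3 -m pendant '[[[0.01,0,0.01,-0.38,0.18,0.03,-1],[0.01,0,0.01,-0.38,0.18,0.03,-1],[0.01,0,0.01,-0.38,0.18,0.03,-1],[0.01,0,0.01,-0.38,0.18,0.03,-1],[0.01,0,0.01,-0.38,0.18,0.03,-1],[0.01,0,0.01,-0.38,0.18,0.03,-1],[0.01,0,0.01,-0.38,0.18,0.03,-1],[0.01,0,0.01,-0.38,0.18,0.03,-1],[0,0,0,0,0,0,-1]]]'; python3 - <<'E'
from h import *
print(hookmid())
for n in ("scene","top"):
    im,d=viewer.grab_frame(n); cv2.imwrite(f"pics/{n}7.png",im[:,:,::-1])
    np.save(f"pics/{n}7.npy",d)
s=cv2.imread("pics/scene7.png")
crop(s,160,215,240,295,9,"s7.png")
t=cv2.imread("pics/top7.png");crop(t,330,140,380,220,7,"t7.png")
M,y=hookmid()
for k,v in hookpts(M,y).items(): print(k,v,proj("scene",v),proj("top",v))
E
```

```text
time_s: 9.15
tcp_pos: [0.5948, -0.3528, 0.1779]
tcp_rot: [[0.469, 0.788, 0.399], [-0.204, -0.343, 0.917], [0.86, -0.511, -0.0]]
contact_force: [-0.8, 0.2, -1.2]
grip_width: 0.0059
(array([ 0.639 , -0.3721,  0.1474]), np.float64(-23.528139049982233))
mid [ 0.6397 -0.3728  0.1499] [[187.8723 267.2343]] [[348.3896 177.003 ]]
crown [ 0.6397 -0.3728  0.2169] [[183.9952 244.4848]] [[352.5036 171.4034]]
utip [ 0.6553 -0.3796  0.1989] [[181.49   256.0317]] [[353.462  168.1217]]
lowbend [ 0.6397 -0.3728  0.0829] [[191.4671 288.0911]] [[344.6525 182.0852]]
ltip [ 0.6241 -0.366   0.1009] [[193.7246 277.4798]] [[343.6306 185.322 ]]
shanktop [ 0.6251 -0.3664  0.1939] [[188.627  247.7128]] [[349.0583 177.9548]]
foot [ 0.6544 -0.3792  0.1059] [[187.1698 286.1236]] [[347.7652 176.1145]]
```

View pics/s7.png

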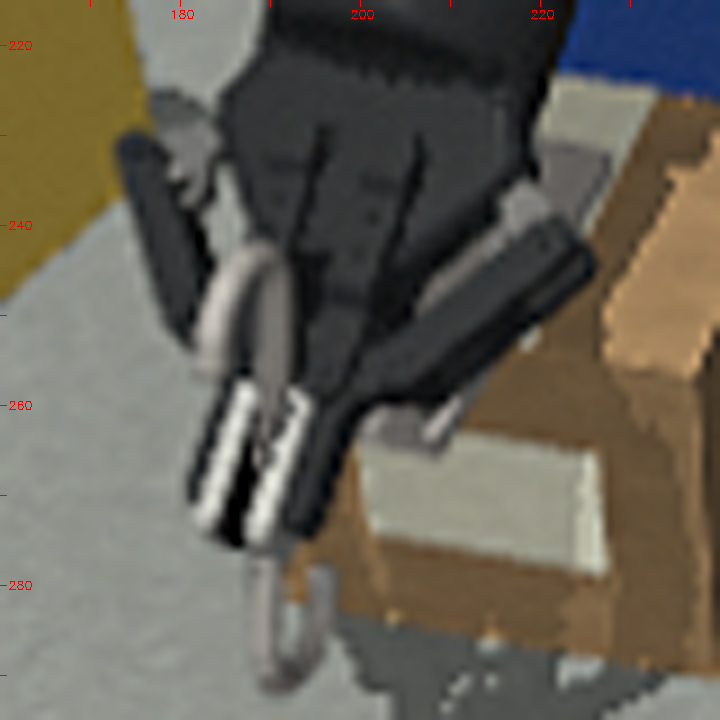

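View pics/t7.png

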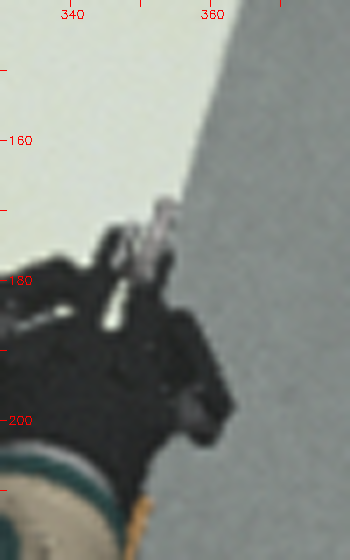

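```bash
python3 - <<'E'
from h import *
s=cv2.imread("pics/scene0.png");t=cv2.imread("pics/top0.png")
a=cv2.resize(s[245:270,185:215],None,fx=16,fy=16,interpolation=cv2.INTER_NEAREST)
b=cv2.resize(t[185:205,328:352],None,fx=16,fy=16,interpolation=cv2.INTER_NEAREST)
o=np.zeros((400,480+384,3),np.uint8);o[:400,:480]=a;o[:320,480:]=b;o=cv2.resize(o,(778,360))
cv2.imwrite("pics/hole.png",o)
g=cv2.cvtColor(s,cv2.COLOR_BGR2GRAY).astype(float);print(g[253:263,194:208].astype(int))
w=np.clip(135-g[253:263,195:207],0,None);yy,xx=np.mgrid[253:263,195:207];print((w*xx).sum()/w.sum(),(w*yy).sum()/w.sum())
g=cv2.cvtColor(t,cv2.COLOR_BGR2GRAY).astype(float);print(g[190:202,335:347].astype(int))
E
```

```text
[[164 161 162 162 163 164 163 163 161 160 162 162 160 164]
 [162 161 161 163 164 166 168 163 162 163 163 161 162 163]
 [161 160 164 164 157 150 159 150 156 166 163 163 162 164]
 [160 163 162 165 145 111 124 125 135 146 160 164 163 162]
 [159 162 164 169 120  82  99 112 105 126 161 164 162 164]
 [163 162 163 168 124  90  82  83 102 146 163 162 162 164]
 [164 165 166 168 155 140 132 143 143 161 165 162 163 164]
 [144 145 160 159 163 167 170 179 169 164 163 162 163 161]
 [117 121 132 135 135 145 153 160 165 167 164 167 163 159]
 [114 116 117 118 113 115 126 132 132 144 147 159 160 165]]
199.4570895522388 258.4514925373134
[[179 183 183 167 143 134 135 130 130 132 134 136]
 [185 186 188 185 182 174 159 138 130 130 132 135]
 [185 187 187 188 186 187 183 170 153 139 134 129]
 [187 187 187 188 184 181 180 182 187 175 154 138]
 [187 186 188 185 153 114 108 166 188 187 185 172]
 [185 187 186 167 139 126 102 122 174 185 186 182]
 [189 186 185 167 141 132 127 138 177 184 185 182]
 [186 187 187 182 161 140 135 164 182 186 184 183]
 [187 186 187 187 181 174 172 180 186 185 182 183]
 [187 186 185 184 185 186 191 189 187 183 184 185]
 [187 186 186 183 184 186 187 186 183 185 184 183]
 [185 185 187 185 186 187 186 187 183 182 184 171]]
```

View pics/hole.png

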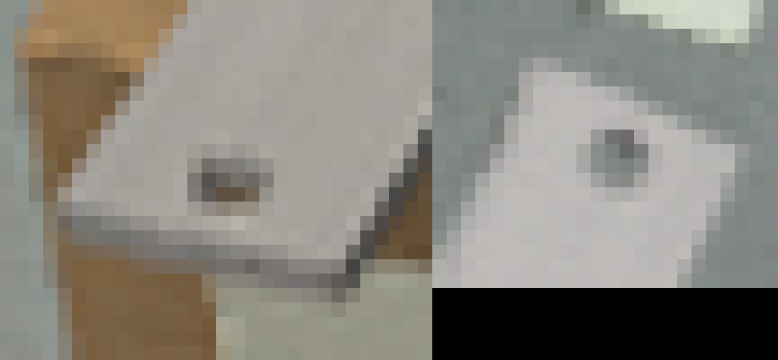

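```bash
python3 -m pendant '[[[0,0,0,0,0,0,-1]]]'; python3 - <<'E'
from h import *
print("raw scene",onplane("scene",[(200.5,257.2)],.128),"corr",onplane("scene",[(199.0,256.7)],.128),"top",onplane("top",[(340.4,195.7)],.128),tri((200.5,257.2),(340.4,195.7)))
for i in range(5): print(hookmid()[0])
s=cv2.imread("pics/scene7.png")
crop(s,176,272,206,297,20,"s7b.png")
t=cv2.imread("pics/top7.png");crop(t,340,163,362,190,20,"t7b.png")
E
```

```text
time_s: 9.35
tcp_pos: [0.5956, -0.3536, 0.1812]
tcp_rot: [[0.465, 0.79, 0.4], [-0.202, -0.345, 0.917], [0.862, -0.507, -0.001]]
contact_force: [0.5, 0.0, -0.7]
grip_width: 0.0056
raw scene [[ 0.587  -0.3482  0.128 ]] corr [[ 0.5849 -0.3518  0.128 ]] top [[ 0.5831 -0.3503  0.128 ]] (array([ 0.5837, -0.3497,  0.1252]), np.float64(0.002178594396746007))
[ 0.6398 -0.3729  0.1507]
[ 0.6398 -0.3729  0.1507]
[ 0.6398 -0.3729  0.1507]
[ 0.6398 -0.3729  0.1507]
[ 0.6398 -0.3729  0.1507]
```

View pics/s7b.png

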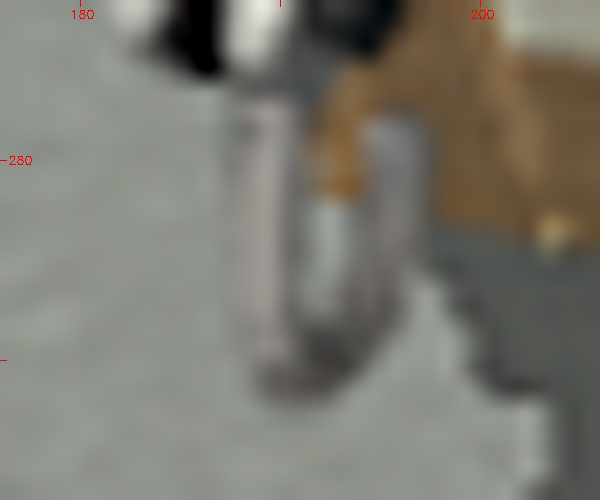

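View pics/t7b.png

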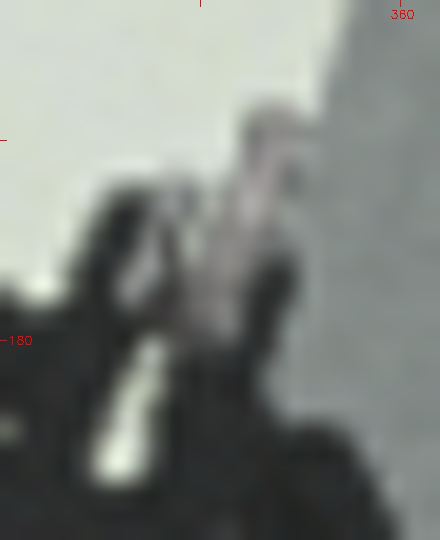

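```bash
python3 - <<'E'
from h import *
plan(tcpfor((.5996,-.3585,.151),-23.4),-23.4,30,6,-1)
E
```

```text
move [-0.0403  0.0142  0.0003] turn [ 0.0029 -0.0001 -0.0084] max/row shift 0.26838621241071614 turn 0.017433495594330002
[[[0.01,-0.0,-0.02,-0.14,-0.25,-0.02,-1],[0.01,-0.0,-0.02,-0.14,-0.25,-0.02,-1],[0.01,-0.0,-0.02,-0.14,-0.25,-0.02,-1],[0.01,-0.0,-0.02,-0.14,-0.25,-0.02,-1],[0.01,-0.0,-0.02,-0.14,-0.25,-0.02,-1],[0.01,-0.0,-0.02,-0.14,-0.25,-0.02,-1]]]
```

```bash
python3 -m pendant '[[[0.01,0,-0.02,-0.14,-0.25,-0.02,-1],[0.01,0,-0.02,-0.14,-0.25,-0.02,-1],[0.01,0,-0.02,-0.14,-0.25,-0.02,-1],[0.01,0,-0.02,-0.14,-0.25,-0.02,-1],[0.01,0,-0.02,-0.14,-0.25,-0.02,-1],[0,0,0,-0.08,-0.14,-0.02,-1],[0,0,0,0,0,0,-1],[0,0,0,0,0,0,-1]]]'; python3 - <<'E'
from h import *
M,y=hookmid();print(M,y,r.read_state()['contact_force'])
for n in ("scene","top"):
    im,d=viewer.grab_frame(n); cv2.imwrite(f"pics/{n}8.png",im[:,:,::-1])
s=cv2.imread("pics/scene8.png")
crop(s,180,230,235,290,10,"s8.png")
for k,v in hookpts(M,y).items(): print(k,v,proj("scene",v),proj("top",v))
E
```

```text
time_s: 10.15
tcp_pos: [0.5542, -0.3396, 0.1845]
tcp_rot: [[0.456, 0.797, 0.397], [-0.197, -0.345, 0.918], [0.868, -0.496, -0.0]]
contact_force: [-0.1, -1.1, 0.3]
grip_width: 0.0058
[ 0.5985 -0.3588  0.154 ] -23.39010773276523 [-0.0787 -1.1311  0.2679]
mid [ 0.5985 -0.3588  0.154 ] [[194.5726 252.6682]] [[344.4018 189.2651]]
crown [ 0.5985 -0.3588  0.221 ] [[191.1309 230.0089]] [[348.3612 184.2378]]
utip [ 0.6141 -0.3655  0.203 ] [[188.7259 241.1717]] [[349.3861 180.7029]]
lowbend [ 0.5985 -0.3588  0.087 ] [[197.7746 273.5133]] [[340.8102 193.8219]]
ltip [ 0.5829 -0.352   0.105 ] [[199.9494 263.2148]] [[339.7312 197.2757]]
shanktop [ 0.5838 -0.3524  0.198 ] [[195.4077 233.5145]] [[344.948  190.6746]]
foot [ 0.6131 -0.3651  0.11  ] [[193.7878 271.2341]] [[343.892  187.9501]]
```

View pics/s8.png

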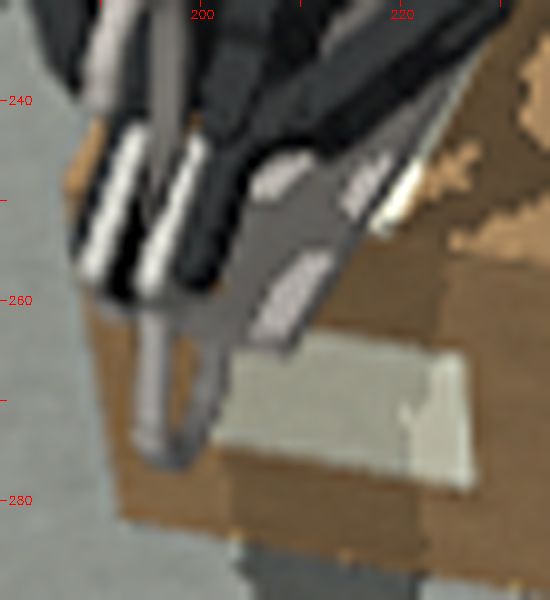

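```bash
python3 - <<'E'
from h import *
S=r.read_state();M,y=hookmid();print(M)
t=hookpts(M,y)['ltip'];t[2]=.128
print(t,proj("scene",t)+[1.6,.5],proj("top",t)+[-.4,0],"want 200.5,257.2 / 340.4,195.7")
E
```

```text
[ 0.5987 -0.3587  0.1539]
[ 0.5831 -0.352   0.128 ] [[200.5114 256.6727]] [[340.5262 195.729 ]] want 200.5,257.2 / 340.4,195.7
```

```bash
python3 -m pendant '[[[0,0,0,0.14,-0.08,0,-1],[0,0,0,0.14,-0.08,0,-1],[0,0,0,0.14,-0.08,0,-1],[0,0,0,0.14,-0.08,0,-1],[0,0,0,0,0,0,-1]]]';python3 - <<'E'
from h import *
M,y=hookmid();print(M,y)
E
python3 -m pendant '[[[0,0,0,0.1,-0.06,0,-1],[0,0,0,0.1,-0.06,0,-1],[0,0,0,0,0,0,-1]]]'
python3 - <<'E'
from h import *
M,y=hookmid();print(M,y,r.read_state()['contact_force'])
for n in ("scene",):
    im,d=viewer.grab_frame(n); cv2.imwrite(f"pics/{n}9.png",im[:,:,::-1])
s=cv2.imread("pics/scene9.png")
crop(s,180,225,235,285,10,"s9.png")
E
```

```text
time_s: 10.75
tcp_pos: [0.5551, -0.3398, 0.2025]
tcp_rot: [[0.455, 0.797, 0.396], [-0.196, -0.344, 0.918], [0.868, -0.496, -0.001]]
contact_force: [0.9, 0.4, -0.9]
grip_width: 0.0054
[ 0.5994 -0.3589  0.172 ] -23.362092221774205
time_s: 11.05
tcp_pos: [0.5549, -0.3394, 0.2084]
tcp_rot: [[0.456, 0.797, 0.396], [-0.196, -0.344, 0.918], [0.868, -0.497, -0.0]]
contact_force: [0.4, 0.3, -2.2]
grip_width: 0.0057
[ 0.5992 -0.3585  0.1779] -23.324337133737792 [ 0.3779  0.2703 -2.1878]
```

View pics/s9.png

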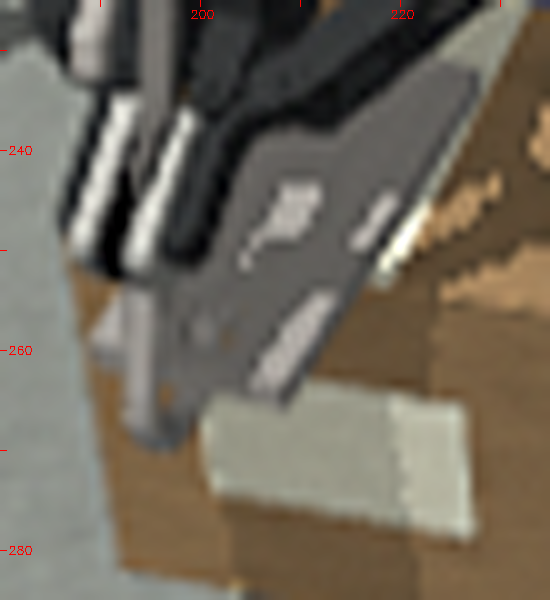

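```bash
python3 - <<'E'
from h import *
s=cv2.imread("pics/scene9.png")
crop(s,188,248,216,272,22,"s9b.png")
im,d=viewer.grab_frame("scene");print(r.read_state()['contact_force'],r.read_state()['torque'])
im,d=viewer.grab_frame("top");print(r.read_state()['contact_force'])
cv2.imwrite("pics/top9.png",im[:,:,::-1])
E
```

```text
[-0.9172  0.135  -0.4869] [0.2158 0.5037 0.0786]
[ 0.6521  0.2441 -0.2539]
```

View pics/s9b.png

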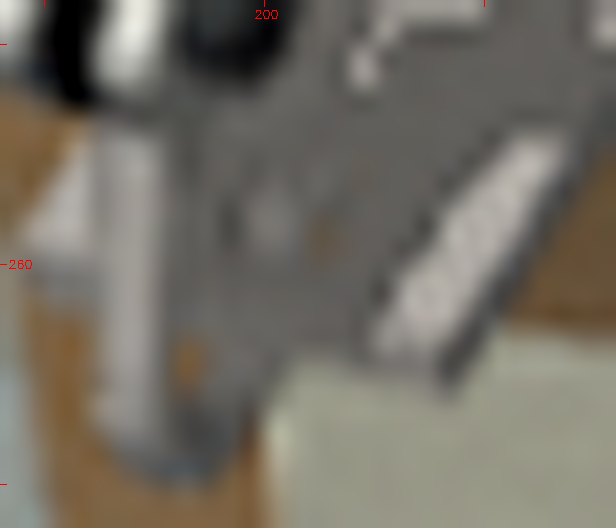

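```bash
python3 -m pendant '[[[0,0,0,0.14,-0.08,0,-1],[0,0,0,0.14,-0.08,0,-1],[0,0,0,0.14,-0.08,0,-1],[0,0,0,0,0,0,-1]]]';python3 - <<'E'
from h import *
M,y=hookmid();print(M,y)
f=[]
for n in ("scene","top","scene"):
    im,d=viewer.grab_frame(n);f.append(r.read_state()['contact_force'])
print(np.array(f))
cv2.imwrite(f"pics/scene10.png",im[:,:,::-1])
s=cv2.imread("pics/scene10.png")
crop(s,180,220,235,280,10,"s10.png")
E
```

```text
time_s: 11.6
tcp_pos: [0.5545, -0.3392, 0.2198]
tcp_rot: [[0.458, 0.796, 0.396], [-0.198, -0.343, 0.918], [0.867, -0.499, 0.0]]
contact_force: [-0.7, 0.4, -1.4]
grip_width: 0.0059
[ 0.5988 -0.3583  0.1893] -23.299839438040898
[[ 0.5203  0.0307 -1.9784]
 [-0.4481  0.3812 -1.9884]
 [-0.2571 -0.0397 -1.6564]]
```

View pics/s10.png

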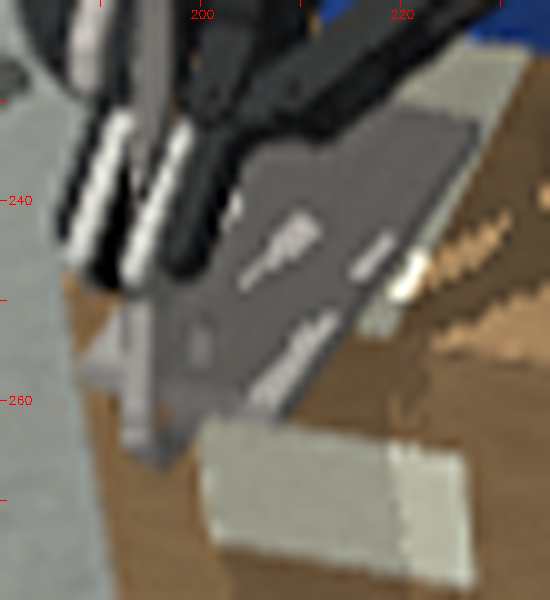

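```bash
python3 -m pendant '[[[0,0,0,0.16,-0.14,0,-1],[0,0,0,0.16,-0.14,0,-1],[0,0,0,0.16,-0.14,0,-1],[0,0,0,0.16,-0.14,0,-1],[0,0,0,0.19,-0.25,0,-1],[0,0,0,0.19,-0.25,0,-1],[0,0,0,0.19,-0.25,0,-1],[0,0,0,0.19,-0.25,0,-1]]]';python3 - <<'E'
from h import *
M,y=hookmid();print(M,y)
f=[]
for n in ("top","scene"):
    im,d=viewer.grab_frame(n);f.append(r.read_state()['contact_force'])
print(np.array(f))
cv2.imwrite(f"pics/scene11.png",im[:,:,::-1])
s=cv2.imread("pics/scene11.png")
crop(s,170,180,260,290,6,"s11.png")
E
```

```text
time_s: 12.55
tcp_pos: [0.538, -0.332, 0.272]
tcp_rot: [[0.46, 0.795, 0.396], [-0.199, -0.342, 0.918], [0.865, -0.501, 0.001]]
contact_force: [-0.6, -0.2, -2.5]
grip_width: 0.0054
[ 0.5823 -0.351   0.2415] -23.273222663043025
[[-0.0601 -0.3697  0.0485]
 [-0.2103 -0.0056 -1.7458]]
```

View pics/s11.png

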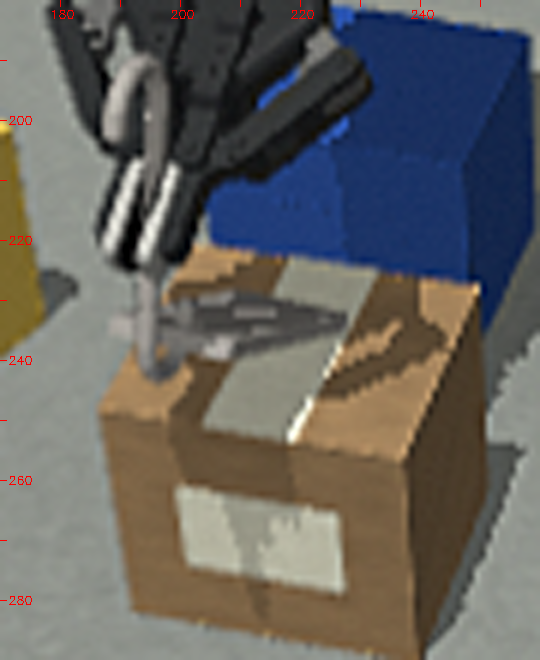

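```bash
python3 -m pendant '[[[0,0,0,0.12,-0.3,0,-1],[0,0,0,0.12,-0.3,0,-1],[0,0,0,0.12,-0.3,0,-1],[0,0,0,0.12,-0.3,0,-1],[0,0,0,0.05,-0.32,0,-1],[0,0,0,0.05,-0.32,0,-1],[0,0,0,0.05,-0.32,0,-1]]]';python3 - <<'E'
from h import *
M,y=hookmid();print(M,y)
f=[]
for n in ("top","scene"):
    im,d=viewer.grab_frame(n);f.append(r.read_state()['contact_force'])
print(np.array(f))
cv2.imwrite(f"pics/scene12.png",im[:,:,::-1])
s=cv2.imread("pics/scene12.png")
crop(s,170,160,260,260,6,"s12.png")
E
```

```text
time_s: 13.35
tcp_pos: [0.4994, -0.3153, 0.3154]
tcp_rot: [[0.461, 0.795, 0.396], [-0.199, -0.342, 0.918], [0.865, -0.502, 0.001]]
contact_force: [-0.6, -0.1, -3.0]
grip_width: 0.0054
[ 0.5437 -0.3343  0.2849] -23.263542003314193
[[ 0.2208 -0.3877 -0.964 ]
 [-0.1045  0.3731 -1.494 ]]
```

View pics/s12.png

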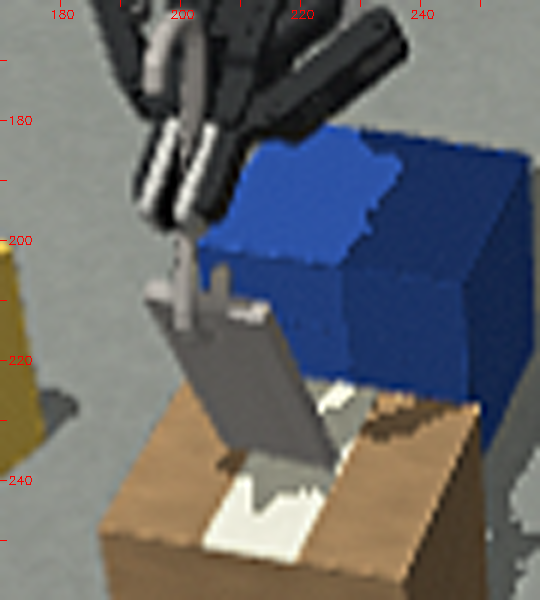

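```bash
python3 -m pendant '[[[0,0,0,0.03,-0.32,0,-1],[0,0,0,0.02,-0.32,0,-1],[0,0,0,0,-0.32,0,-1],[0,0,0,-0.03,-0.32,0,-1],[0,0,0,-0.06,-0.3,0,-1],[0,0,0,-0.04,-0.15,0,-1],[0,0,0,0,0,0,-1]]]';python3 - <<'E'
from h import *
M,y=hookmid();print(M,y)
f=[]
for n in ("top","scene"):
    im,d=viewer.grab_frame(n);f.append(r.read_state()['contact_force'])
print(np.array(f))
cv2.imwrite(f"pics/scene13.png",im[:,:,::-1])
s=cv2.imread("pics/scene13.png")
crop(s,170,140,260,260,5,"s13.png")
E
```

```text
time_s: 14.15
tcp_pos: [0.4608, -0.2987, 0.337]
tcp_rot: [[0.46, 0.795, 0.396], [-0.199, -0.342, 0.918], [0.865, -0.502, 0.001]]
contact_force: [0.3, -0.0, -3.0]
grip_width: 0.0058
[ 0.505  -0.3177  0.3065] -23.28540663124566
[[ 0.3151 -0.116  -3.8922]
 [ 0.4233 -0.8768 -3.6484]]
```

View pics/s13.png

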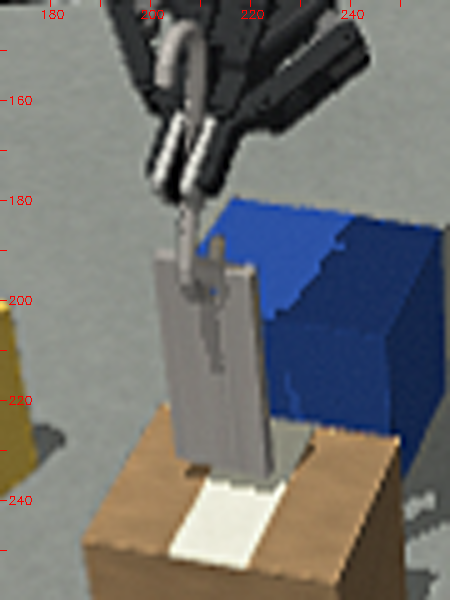

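```bash
python3 -m pendant '[[[0,0,0,0.1,-0.06,0,-1],[0,0,0,0.16,-0.1,0,-1],[0,0,0,0.16,-0.1,0,-1],[0,0,0,0.16,-0.1,0,-1],[0,0,0,0.1,-0.06,0,-1],[0,0,0,0,0,0,-1],[0,0,0,0,0,0,-1],[0,0,0,0,0,0,-1]]]';python3 - <<'E'
from h import *
M,y=hookmid();print(M,y)
f=[]
for n in ("top","scene")*6:
    im,d=viewer.grab_frame(n);f.append([*r.read_state()['contact_force'],*r.read_state()['torque']])
print(np.mean(f,0),np.std(f,0))
cv2.imwrite(f"pics/scene14.png",im[:,:,::-1])
s=cv2.imread("pics/scene14.png")
crop(s,170,120,260,260,4,"s14.png")
plan(tcpfor((.43,-.16,.335),-10),-10,30,10,-1)
E
```

```text
time_s: 15.05
tcp_pos: [0.4612, -0.2988, 0.3583]
tcp_rot: [[0.461, 0.794, 0.395], [-0.199, -0.341, 0.919], [0.865, -0.502, 0.001]]
contact_force: [-0.1, 0.7, -2.6]
grip_width: 0.0058
[ 0.5054 -0.3178  0.3278] -23.24971690089652
[ 0.2604  0.2028 -3.0571  0.3123  0.7489  0.0041] [0.4025 0.4609 0.4943 0.0372 0.0449 0.0294]
move [-0.0786  0.1472  0.0071] turn [ 0.2002 -0.1171 -0.0024] max/row shift 0.5886234120611877 turn 0.250213037913237
[[[0.25,-0.15,-0.0,-0.24,-0.47,0.42,-1],[0.25,-0.15,-0.0,-0.23,-0.46,0.43,-1],[0.25,-0.15,-0.0,-0.23,-0.45,0.44,-1],[0.25,-0.15,-0.0,-0.22,-0.44,0.45,-1],[0.25,-0.15,-0.0,-0.22,-0.43,0.46,-1],[0.25,-0.15,-0.0,-0.21,-0.42,0.47,-1],[0.25,-0.15,-0.0,-0.21,-0.41,0.48,-1],[0.25,-0.15,-0.0,-0.2,-0.4,0.5,-1],[0.25,-0.15,-0.0,-0.19,-0.39,0.51,-1],[0.25,-0.15,-0.0,-0.19,-0.38,0.52,-1]]]
```

View pics/s14.png

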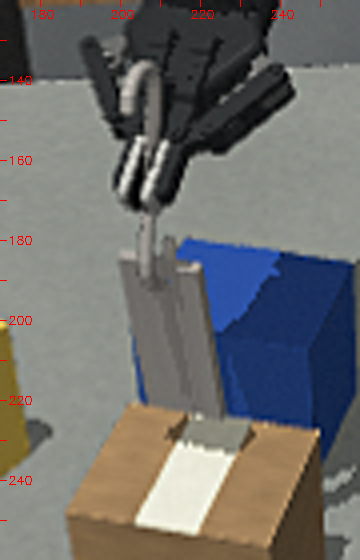

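```bash
python3 - <<'E'
from h import *
R=tri((451.2,148.7),(126.6,211.5));L=tri((432.1,154.6),(147.4,203.3));print(R,L,np.linalg.norm(R[0]-L[0]))
d=(R[0]-L[0]);print("yaw",np.degrees(np.arctan2(-d[0],d[1])),(R[0]+L[0])/2)
E
python3 -m pendant '[[[0.25,-0.15,0,-0.1,-0.2,0.2,-1],[0.25,-0.15,0,-0.15,-0.3,0.3,-1],[0.25,-0.15,0,-0.23,-0.45,0.44,-1],[0.25,-0.15,0,-0.22,-0.44,0.45,-1],[0.25,-0.15,0,-0.22,-0.43,0.46,-1],[0.25,-0.15,0,-0.21,-0.42,0.47,-1],[0.25,-0.15,0,-0.21,-0.41,0.48,-1],[0.25,-0.15,0,-0.2,-0.4,0.5,-1],[0.25,-0.15,0,-0.19,-0.39,0.51,-1],[0.25,-0.15,0,-0.19,-0.38,0.52,-1]]]'; python3 - <<'E'
from h import *
print(hookmid(),r.read_state()['joints'])
plan(tcpfor((.39,.10,.345),15),15,30,16,-1)
E
```

```text
(array([0.484 , 0.2653, 0.3203]), np.float64(0.002113627044831572)) (array([0.5073, 0.2076, 0.321 ]), np.float64(0.0007854326867401804)) 0.06224084426420546
yaw 22.053741086622367 [0.4957 0.2364 0.3206]
time_s: 16.65
tcp_pos: [0.3852, -0.1578, 0.3647]
tcp_rot: [[0.496, 0.853, 0.16], [-0.077, -0.14, 0.987], [0.865, -0.502, -0.004]]
contact_force: [-0.1, 0.9, -2.5]
grip_width: 0.0059
(array([ 0.4328, -0.1656,  0.3342]), np.float64(-9.34572523487441)) [-0.7053 -0.8493  2.1509  0.5802  0.9513 -2.2328]
move [-0.0418  0.2453  0.0108] turn [ 0.3677 -0.2083 -0.0031] max/row shift 0.6132095691140566 turn 0.28726816701877866
[[[0.29,-0.16,-0.0,-0.08,-0.19,0.59,-1],[0.29,-0.16,-0.0,-0.07,-0.18,0.59,-1],[0.29,-0.16,-0.0,-0.06,-0.16,0.6,-1],[0.29,-0.16,-0.0,-0.05,-0.15,0.6,-1],[0.29,-0.16,-0.0,-0.04,-0.13,0.61,-1],[0.29,-0.16,-0.0,-0.04,-0.12,0.61,-1],[0.29,-0.16,-0.0,-0.03,-0.11,0.61,-1],[0.29,-0.16,-0.0,-0.02,-0.09,0.62,-1],[0.29,-0.16,-0.0,-0.01,-0.08,0.62,-1],[0.29,-0.16,-0.0,-0.0,-0.06,0.62,-1]]]
[[[0.29,-0.16,-0.0,0.0,-0.05,0.62,-1],[0.29,-0.16,-0.0,0.01,-0.03,0.62,-1],[0.29,-0.16,-0.0,0.02,-0.02,0.62,-1],[0.29,-0.16,-0.0,0.03,-0.01,0.62,-1],[0.29,-0.16,-0.0,0.04,0.01,0.62,-1],[0.29,-0.16,-0.0,0.04,0.02,0.62,-1]]]
```

```bash
python3 - <<'E'
from h import *
plan(tcpfor((.465,.03,.338),6),6,30,10,-1)
E
```

```text
move [0.0319 0.1827 0.0038] turn [ 0.2318 -0.1296 -0.0028] max/row shift 0.7308825347602529 turn 0.2897221861344823
[[[0.29,-0.16,-0.0,0.02,-0.0,0.74,-1],[0.29,-0.16,-0.0,0.03,0.02,0.74,-1],[0.29,-0.16,-0.0,0.04,0.03,0.74,-1],[0.29,-0.16,-0.0,0.05,0.05,0.74,-1],[0.29,-0.16,-0.0,0.06,0.07,0.74,-1],[0.29,-0.16,-0.0,0.07,0.08,0.73,-1],[0.29,-0.16,-0.0,0.08,0.1,0.73,-1],[0.29,-0.16,-0.0,0.09,0.12,0.73,-1],[0.29,-0.16,-0.0,0.1,0.14,0.72,-1],[0.29,-0.16,-0.0,0.11,0.15,0.72,-1]]]
```

```bash
python3 -m pendant '[[[0.2,-0.11,0,0.02,0,0.3,-1],[0.29,-0.16,0,0.03,0.02,0.5,-1],[0.29,-0.16,0,0.04,0.03,0.7,-1],[0.29,-0.16,0,0.05,0.05,0.74,-1],[0.29,-0.16,0,0.06,0.07,0.74,-1],[0.29,-0.16,0,0.07,0.08,0.73,-1],[0.29,-0.16,0,0.08,0.1,0.73,-1],[0.29,-0.16,0,0.09,0.12,0.73,-1],[0.29,-0.16,0,0.1,0.14,0.72,-1],[0.29,-0.16,0,0.11,0.15,0.72,-1]]]'; python3 - <<'E'
from h import *
print(hookmid(),r.read_state()['joints'])
plan(tcpfor((.4355,.212,.325),22),22,30,12,-1)
E
```

```text
time_s: 17.65
tcp_pos: [0.416, 0.0143, 0.3703]
tcp_rot: [[0.494, 0.863, -0.107], [0.056, 0.092, 0.994], [0.867, -0.498, -0.003]]
contact_force: [-0.1, -0.7, -3.3]
grip_width: 0.0055
(array([0.4639, 0.0194, 0.3398]), np.float64(6.069122900611604)) [-0.1764 -0.8789  2.1557  0.3248  0.8592 -1.9339]
move [-0.0252  0.1796 -0.0148] turn [ 0.241  -0.1354  0.0024] max/row shift 0.5988027490131465 turn 0.251023557320079
[[[0.25,-0.14,0.0,-0.05,0.01,0.6,-1],[0.25,-0.14,0.0,-0.04,0.02,0.6,-1],[0.25,-0.14,0.0,-0.04,0.03,0.6,-1],[0.25,-0.14,0.0,-0.03,0.04,0.6,-1],[0.25,-0.14,0.0,-0.02,0.06,0.6,-1],[0.25,-0.14,0.0,-0.02,0.07,0.6,-1],[0.25,-0.14,0.0,-0.01,0.08,0.6,-1],[0.25,-0.14,0.0,-0.0,0.09,0.6,-1],[0.25,-0.14,0.0,0.0,0.1,0.6,-1],[0.25,-0.14,0.0,0.01,0.12,0.6,-1]]]
[[[0.25,-0.14,0.0,0.02,0.13,0.59,-1],[0.25,-0.14,0.0,0.02,0.14,0.59,-1]]]
```

```bash
python3 -m pendant '[[[0.25,-0.14,0,-0.05,0.01,0.6,-1],[0.25,-0.14,0,-0.04,0.02,0.6,-1],[0.25,-0.14,0,-0.04,0.03,0.6,-1],[0.25,-0.14,0,-0.03,0.04,0.6,-1],[0.25,-0.14,0,-0.02,0.06,0.6,-1],[0.25,-0.14,0,-0.02,0.07,0.6,-1],[0.25,-0.14,0,-0.01,0.08,0.6,-1],[0.25,-0.14,0,0,0.09,0.6,-1],[0.25,-0.14,0,0,0.1,0.55,-1],[0.25,-0.14,0,0.01,0.12,0.4,-1]]]'; python3 - <<'E'
from h import *
print(hookmid(),r.read_state()['joints'])
plan(tcpfor((.4355,.212,.290),22),22,30,8,-1)
E
```

```text
time_s: 18.65
tcp_pos: [0.3956, 0.1677, 0.3574]
tcp_rot: [[0.467, 0.812, -0.349], [0.172, 0.304, 0.937], [0.868, -0.497, 0.002]]
contact_force: [0.1, -0.1, -2.0]
grip_width: 0.0057
(array([0.4407, 0.1846, 0.3269]), np.float64(20.525150310345857)) [ 0.2836 -0.8294  2.1577  0.0934  0.7663 -1.6729]
move [-0.0047  0.0262 -0.0369] turn [ 0.0223 -0.0153  0.0031] max/row shift 0.18436273379640294 turn 0.03485700778343299
[[[0.03,-0.02,0.0,-0.15,0.11,0.13,-1],[0.03,-0.02,0.0,-0.15,0.11,0.13,-1],[0.03,-0.02,0.0,-0.15,0.11,0.13,-1],[0.03,-0.02,0.0,-0.15,0.11,0.13,-1],[0.03,-0.02,0.0,-0.15,0.11,0.13,-1],[0.03,-0.02,0.0,-0.15,0.11,0.13,-1],[0.03,-0.02,0.0,-0.15,0.11,0.13,-1],[0.03,-0.02,0.0,-0.15,0.12,0.13,-1]]]
```

```bash
python3 -m pendant '[[[0.03,-0.02,0,-0.14,0.11,0.13,-1],[0.03,-0.02,0,-0.14,0.11,0.13,-1],[0.03,-0.02,0,-0.14,0.11,0.13,-1],[0.03,-0.02,0,-0.14,0.11,0.13,-1],[0.03,-0.02,0,-0.14,0.11,0.13,-1],[0.03,-0.02,0,-0.14,0.11,0.13,-1],[0.03,-0.02,0,-0.14,0.11,0.1,-1],[0,0,0,-0.1,0.08,0.06,-1],[0,0,0,0,0,0,-1],[0,0,0,0,0,0,-1]]]'; python3 - <<'E'
from h import *
M,y=hookmid();print(M,y)
for n in ("scene","top"):
    im,d=viewer.grab_frame(n); cv2.imwrite(f"pics/{n}15.png",im[:,:,::-1])
s=cv2.imread("pics/scene15.png");t=cv2.imread("pics/top15.png")
crop(s,390,90,490,215,6,"s15.png");crop(t,90,185,190,265,7,"t15.png")
for k,v in hookpts(M,y).items(): print(k,v,proj("scene",v),proj("top",v))
E
```

```text
time_s: 19.65
tcp_pos: [0.3916, 0.1934, 0.319]
tcp_rot: [[0.464, 0.805, -0.37], [0.184, 0.321, 0.929], [0.866, -0.499, 0.001]]
contact_force: [0.5, 0.8, -3.4]
grip_width: 0.0057
[0.4364 0.2113 0.2885] 21.753426413457028
mid [0.4364 0.2113 0.2885] [[419.8099 151.5282]] [[147.5915 230.7252]]
crown [0.4364 0.2113 0.3555] [[425.0501 127.5096]] [[140.4981 227.4215]]
utip [0.4522 0.2176 0.3375] [[428.5326 137.0419]] [[140.607  222.4041]]
lowbend [0.4364 0.2113 0.2215] [[414.8562 173.9471]] [[153.9452 233.6781]]
ltip [0.4206 0.205  0.2395] [[411.6601 165.0217]] [[154.0814 238.4309]]
shanktop [0.4215 0.2053 0.3325] [[418.6952 133.2467]] [[144.8007 234.1975]]
foot [0.4513 0.2172 0.2445] [[420.8554 169.3454]] [[150.1757 227.5136]]
```

View pics/s15.png

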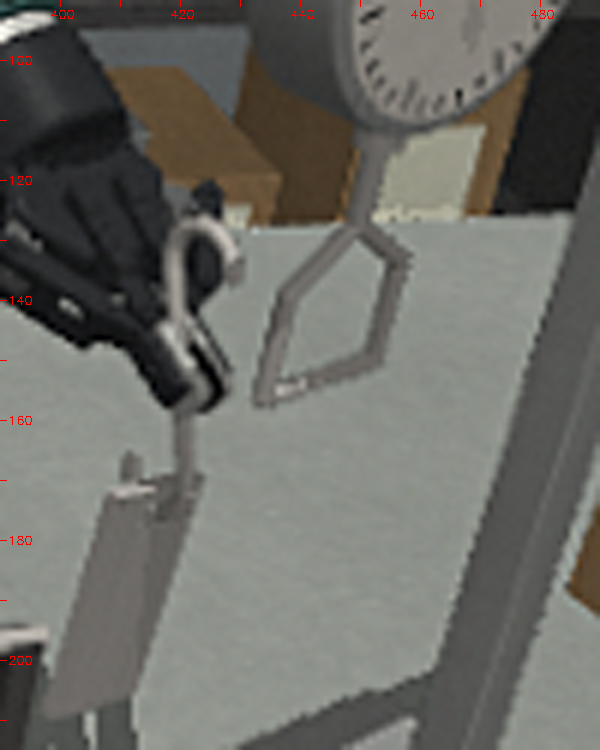

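View pics/t15.png

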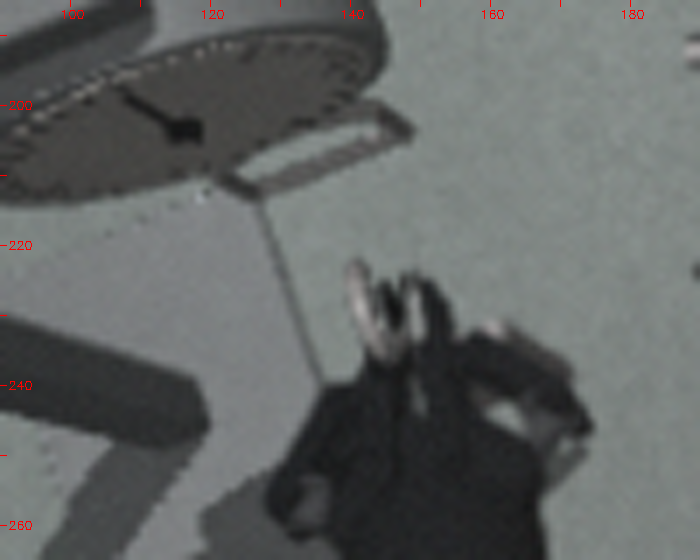

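```bash
python3 - <<'E'
from h import *
for b in [(0,0),(.3,-1),(.8,-.5)]:
    R=tri((452.8-b[0],149.2-b[1]),(126.3,211.5));L=tri((433.7-b[0],155.1-b[1]),(147.1,203.3))
    d=(R[0]-L[0]);print(b,R,L,"yaw",np.degrees(np.arctan2(-d[0],d[1])),(R[0]+L[0])/2)
print("top on .32",onplane("top",[(126.3,211.5),(147.1,203.3)],.32).mean(0),"scene raw",onplane("scene",[(452.8,149.2),(433.7,155.1)],.32).mean(0),onplane("scene",[(452.5,150.2),(433.4,156.1)],.32).mean(0))
E
```

```text
(0, 0) (array([0.4847, 0.2679, 0.3189]), np.float64(0.004809373026960011)) (array([0.5081, 0.2101, 0.3196]), np.float64(0.001873604766968166)) yaw 21.99852954570412 [0.4964 0.239  0.3193]
(0.3, -1) (array([0.4849, 0.2683, 0.3163]), np.float64(0.0037450820055253296)) (array([0.5083, 0.2104, 0.3172]), np.float64(0.0008655836257415276)) yaw 22.01029360283824 [0.4966 0.2393 0.3167]
(0.8, -0.5) (array([0.4845, 0.2674, 0.3176]), np.float64(0.0028068883558176245)) (array([0.5079, 0.2095, 0.3184]), np.float64(8.092038289203582e-05)) yaw 22.028408623128435 [0.4962 0.2385 0.318 ]
top on .32 [0.4956 0.2371 0.32  ] scene raw [0.4972 0.2403 0.32  ] [0.5017 0.2376 0.32  ]
```

```bash
python3 - <<'E'
from h import *
plan(tcpfor((.496,.238,.2885),22),22,30,10,-1)
E
```

```text
move [ 0.0597  0.0266 -0.0002] turn [ 0.0038 -0.0033  0.001 ] max/row shift 0.23866418737626605 turn 0.004768021936796075
[[[0.0,-0.0,0.0,0.13,0.23,0.01,-1],[0.0,-0.0,0.0,0.13,0.23,0.01,-1],[0.0,-0.0,0.0,0.13,0.23,0.01,-1],[0.0,-0.0,0.0,0.13,0.23,0.01,-1],[0.0,-0.0,0.0,0.13,0.23,0.01,-1],[0.0,-0.0,0.0,0.13,0.23,0.01,-1],[0.0,-0.0,0.0,0.13,0.23,0.01,-1],[0.0,-0.0,0.0,0.13,0.23,0.01,-1],[0.0,-0.0,0.0,0.13,0.23,0.01,-1],[0.0,-0.0,0.0,0.13,0.23,0.01,-1]]]
```

```bash
python3 -m pendant '[[[0,0,0,0.06,0.12,0.01,-1],[0,0,0,0.13,0.23,0.01,-1],[0,0,0,0.13,0.23,0.01,-1],[0,0,0,0.13,0.23,0.01,-1],[0,0,0,0.13,0.23,0.01,-1],[0,0,0,0.13,0.23,0.01,-1],[0,0,0,0.13,0.23,0.01,-1],[0,0,0,0.13,0.23,0.01,-1],[0,0,0,0.13,0.23,0.01,-1],[0,0,0,0.08,0.15,0.01,-1]]]'; python3 -m pendant '[[[0,0,0,0.06,0.12,0,-1],[0,0,0,0,0,0,-1],[0,0,0,0,0,0,-1]]]'; python3 - <<'E'
from h import *
M,y=hookmid();print(M,y)
for n in ("scene","top"):
    im,d=viewer.grab_frame(n); cv2.imwrite(f"pics/{n}16.png",im[:,:,::-1])
s=cv2.imread("pics/scene16.png");t=cv2.imread("pics/top16.png")
crop(s,400,100,480,210,6,"s16.png");crop(t,100,185,170,250,8,"t16.png")
for k,v in hookpts(M,y).items(): print(k,v,proj("scene",v),proj("top",v))
E
```

```text
time_s: 20.75
tcp_pos: [0.4523, 0.22, 0.3189]
tcp_rot: [[0.463, 0.806, -0.369], [0.183, 0.321, 0.929], [0.867, -0.498, 0.001]]
contact_force: [-0.5, 0.1, -3.3]
grip_width: 0.0054
time_s: 21.05
tcp_pos: [0.4559, 0.2215, 0.318]
tcp_rot: [[0.465, 0.805, -0.369], [0.184, 0.32, 0.929], [0.866, -0.5, 0.001]]
contact_force: [-2.3, -0.8, -3.5]
grip_width: 0.0058
[0.5007 0.2394 0.2875] 21.7152999608991
mid [0.5007 0.2394 0.2875] [[440.6191 164.5641]] [[139.5341 207.7101]]
crown [0.5007 0.2394 0.3545] [[446.9013 139.962 ]] [[132.0923 203.1075]]
utip [0.5165 0.2457 0.3365] [[450.5291 149.9446]] [[132.3777 198.5933]]
lowbend [0.5007 0.2394 0.2205] [[434.6981 187.4464]] [[146.2143 211.8335]]
ltip [0.4849 0.2331 0.2385] [[431.3839 178.1381]] [[146.1983 216.1699]]
shanktop [0.4859 0.2335 0.3315] [[439.7853 145.6574]] [[136.4421 210.2166]]
foot [0.5156 0.2453 0.2435] [[441.3809 182.9583]] [[142.3986 205.3903]]
```

View pics/s16.png

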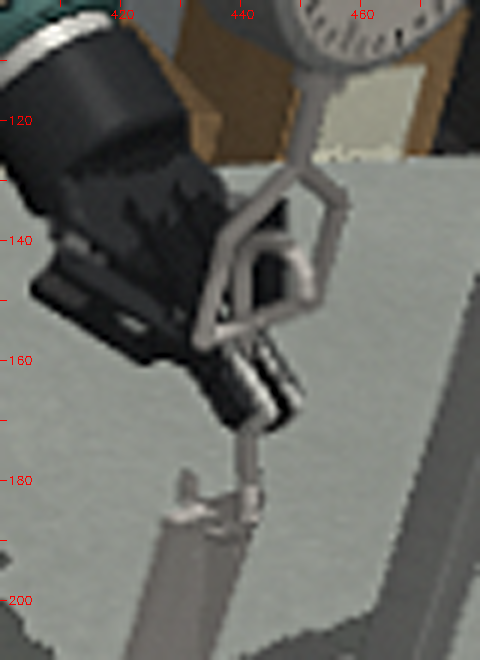

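View pics/t16.png

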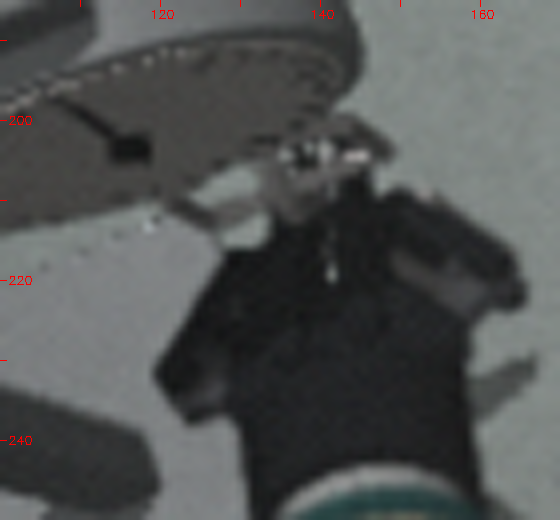

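```bash
python3 -m pendant '[[[0,0,0,-0.05,-0.09,0,-1],[0,0,0,-0.05,-0.09,0,-1],[0,0,0,0,0,0,-1],[0,0,0,0,0,0,-1]]]'; python3 - <<'E'
from h import *
M,y=hookmid();print(M,y)
f=[]
for n in ("scene","top")*3:
    im,d=viewer.grab_frame(n); cv2.imwrite(f"pics/{n}17.png",im[:,:,::-1]); f.append([*r.read_state()['contact_force'],*r.read_state()['torque']])
print(np.mean(f,0),hookmid()[0])
s=cv2.imread("pics/scene17.png");crop(s,425,110,465,175,10,"s17.png")
E
```

```text
time_s: 21.55
tcp_pos: [0.4504, 0.2194, 0.319]
tcp_rot: [[0.463, 0.806, -0.369], [0.183, 0.321, 0.929], [0.867, -0.498, 0.001]]
contact_force: [0.3, 0.1, -3.8]
grip_width: 0.0059
[0.4952 0.2372 0.2885] 21.718089905974043
[ 0.0485  0.2366 -3.4142 -0.3369  0.7612  0.0038] [0.4953 0.2373 0.2883]
```

View pics/s17.png

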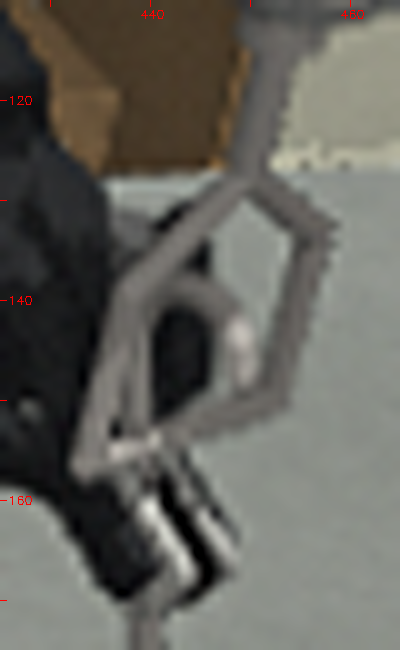

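```bash
python3 -m pendant '[[[0,0,0,-0.05,0.03,0,-1],[0,0,0,-0.1,0.06,0,-1],[0,0,0,-0.1,0.06,0,-1],[0,0,0,-0.1,0.06,0,-1],[0,0,0,-0.1,0.06,0,-1],[0,0,0,-0.1,0.06,0,-1],[0,0,0,-0.1,0.06,0,-1],[0,0,0,-0.05,0.03,0,-1],[0,0,0,0,0,0,-1]]]'; python3 - <<'E'
from h import *
M,y=hookmid();print(M,y)
f=[]
for n in ("scene","top")*2:
    im,d=viewer.grab_frame(n); cv2.imwrite(f"pics/{n}18.png",im[:,:,::-1]); f.append([*r.read_state()['contact_force'],*r.read_state()['torque']])
print(np.mean(f,0),hookmid()[0])
s=cv2.imread("pics/scene18.png");crop(s,425,110,465,175,10,"s18.png")
E
```

```text
time_s: 22.75
tcp_pos: [0.4509, 0.2195, 0.2956]
tcp_rot: [[0.465, 0.805, -0.369], [0.184, 0.32, 0.929], [0.866, -0.5, 0.001]]
contact_force: [-0.1, -0.4, -3.2]
grip_width: 0.0057
[0.4956 0.2374 0.2651] 21.713404988199752
[-0.0077  0.03   -2.6165 -0.276   0.7273 -0.0159] [0.4957 0.2374 0.2657]
```

View pics/s18.png

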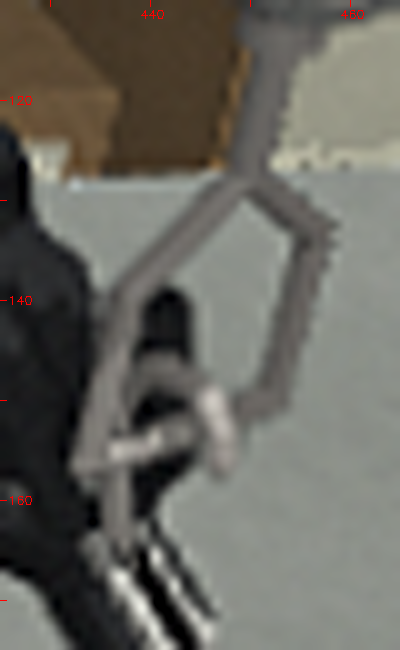

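```bash
python3 -m pendant '[[[0,0,0,-0.06,0.03,0,-1],[0,0,0,-0.08,0.045,0,-1],[0,0,0,-0.08,0.045,0,-1],[0,0,0,-0.08,0.045,0,-1],[0,0,0,-0.08,0.045,0,-1],[0,0,0,-0.06,0.03,0,-1],[0,0,0,-0.03,0.02,0,-1],[0,0,0,0,0,0,-1],[0,0,0,0,0,0,-1]]]'; python3 - <<'E'
from h import *
f=[];m=[]
for n in ("scene","top")*4:
    im,d=viewer.grab_frame(n); cv2.imwrite(f"pics/{n}19.png",im[:,:,::-1]); f.append([*r.read_state()['contact_force'],*r.read_state()['torque']]);m.append(hookmid()[0])
print(np.mean(f,0),m[0],m[-1])
s=cv2.imread("pics/scene19.png");crop(s,405,30,495,190,4,"s19.png")
E
```

```text
time_s: 23.85
tcp_pos: [0.451, 0.2196, 0.2827]
tcp_rot: [[0.462, 0.806, -0.369], [0.183, 0.321, 0.929], [0.868, -0.497, 0.001]]
contact_force: [-0.4, -0.4, -1.9]
grip_width: 0.0055
[ 0.159   0.0836 -2.0312 -0.2673  0.6673 -0.0067] [0.4958 0.2374 0.2522] [0.4957 0.2374 0.2521]
```

View pics/s19.png

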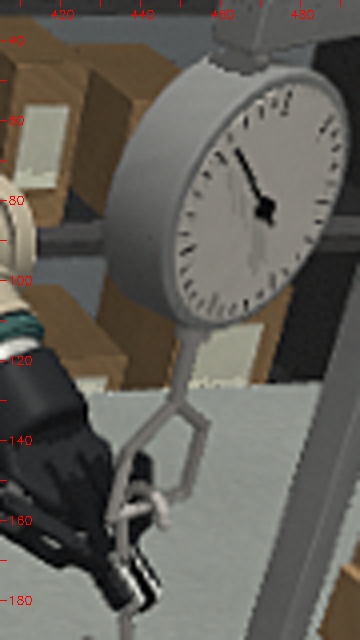

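```bash
python3 -m pendant '[[[0,0,0,-0.06,0.03,0,-1],[0,0,0,-0.08,0.045,0,-1],[0,0,0,-0.08,0.045,0,-1],[0,0,0,-0.08,0.045,0,-1],[0,0,0,-0.08,0.045,0,-1],[0,0,0,-0.06,0.03,0,-1],[0,0,0,-0.03,0.02,0,-1],[0,0,0,0,0,0,-1],[0,0,0,0,0,0,-1]]]'; python3 - <<'E'
from h import *
f=[];m=[]
for n in ("scene","top")*8:
    im,d=viewer.grab_frame(n); cv2.imwrite(f"pics/{n}20.png",im[:,:,::-1]); f.append([*r.read_state()['contact_force'],*r.read_state()['torque']]);m.append(hookmid()[0])
print(np.mean(f,0),np.std(f,0)/4,m[0],m[-1])
s=cv2.imread("pics/scene20.png");crop(s,405,30,495,190,4,"s20.png")
E
```

```text
time_s: 25.15
tcp_pos: [0.4511, 0.2197, 0.2692]
tcp_rot: [[0.46, 0.807, -0.369], [0.182, 0.322, 0.929], [0.869, -0.495, 0.001]]
contact_force: [-0.3, 0.1, -1.1]
grip_width: 0.0057
[-0.2397 -0.1131 -0.6922 -0.2064  0.4911 -0.0025] [0.0941 0.1428 0.0867 0.006  0.009  0.0068] [0.4959 0.2375 0.2387] [0.4959 0.2375 0.2385]
```

View pics/s20.png

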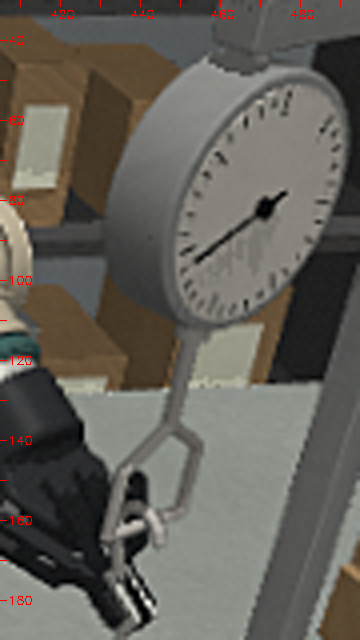

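```bash
python3 -m pendant '[[[0,0,0,-0.04,0.02,0,-1],[0,0,0,-0.05,0.03,0,-1],[0,0,0,-0.05,0.03,0,-1],[0,0,0,-0.03,0.02,0,-1],[0,0,0,0,0,0,-1],[0,0,0,0,0,0,-1]]]'; python3 - <<'E'
from h import *
f=[];m=[]
for n in ("scene","top")*12:
    im,d=viewer.grab_frame(n); cv2.imwrite(f"pics/{n}21.png",im[:,:,::-1]); f.append([*r.read_state()['contact_force'],*r.read_state()['torque']]);m.append(hookmid()[0])
print(np.mean(f,0),np.std(f,0)/24**.5,m[0],m[-1])
E
```

```text
time_s: 26.55
tcp_pos: [0.4512, 0.2197, 0.2639]
tcp_rot: [[0.46, 0.808, -0.369], [0.182, 0.322, 0.929], [0.869, -0.494, 0.001]]
contact_force: [0.5, 0.3, 0.1]
grip_width: 0.0058
[-0.4055 -0.2511 -0.1691 -0.1715  0.4249 -0.0091] [0.093  0.093  0.07   0.0071 0.0072 0.0052] [0.496  0.2375 0.2334] [0.496  0.2375 0.2333]
```

```bash
python3 -m pendant '[[[0,0,0,-0.04,-0.01,0,-1],[0,0,0,-0.04,-0.01,0,-1],[0,0,0,0,0,0,-1],[0,0,0,0,0,0,-1],[0,0,0,0,0,0,-1]]]'; python3 - <<'E'
from h import *
f=[];m=[]
for n in ("scene","top")*12:
    im,d=viewer.grab_frame(n); cv2.imwrite(f"pics/{n}22.png",im[:,:,::-1]); f.append([*r.read_state()['contact_force'],*r.read_state()['torque']]);m.append(hookmid()[0])
print(np.mean(f,0),np.std(f,0)/24**.5,m[0],m[-1])
s=cv2.imread("pics/scene22.png");crop(s,390,30,490,230,3,"s22.png")
E
```

```text
time_s: 28.25
tcp_pos: [0.4501, 0.2192, 0.263]
tcp_rot: [[0.458, 0.808, -0.369], [0.181, 0.322, 0.929], [0.87, -0.493, 0.001]]
contact_force: [1.4, 0.3, -0.7]
grip_width: 0.006
[ 1.886   0.6781 -0.4337 -0.1508  0.3824  0.0119] [0.0953 0.0971 0.0861 0.0052 0.0073 0.0056] [0.4949 0.2371 0.2325] [0.4949 0.2371 0.2325]
```

View pics/s22.png

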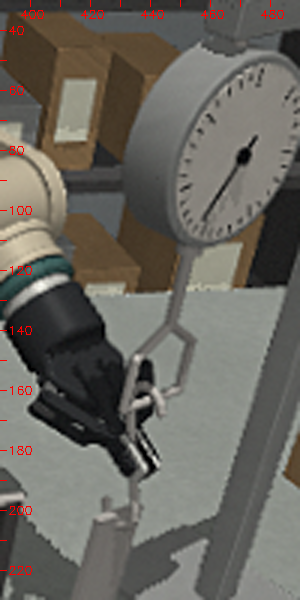

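```bash
python3 -m pendant '[[[0,0,0,-0.01,0.04,0,-1],[0,0,0,0,0,0,-1],[0,0,0,0,0,0,-1],[0,0,0,0,0,0,-1]]]'; python3 - <<'E'
from h import *
f=[];m=[]
for n in ("scene","top")*10:
    im,d=viewer.grab_frame(n); cv2.imwrite(f"pics/{n}23.png",im[:,:,::-1]); f.append([*r.read_state()['contact_force'],*r.read_state()['torque']]);m.append(hookmid()[0])
print(np.mean(f,0),np.std(f,0)/20**.5,m[0],m[-1])
E
```

```text
time_s: 29.85
tcp_pos: [0.4507, 0.2195, 0.2619]
tcp_rot: [[0.459, 0.808, -0.369], [0.181, 0.322, 0.929], [0.87, -0.493, 0.001]]
contact_force: [0.2, 0.2, 0.1]
grip_width: 0.0058
[ 0.6705  0.2986 -0.1863 -0.153   0.3932 -0.0078] [0.118  0.0919 0.0935 0.0078 0.007  0.0068] [0.4955 0.2373 0.2314] [0.4955 0.2373 0.2314]
```

```bash
python3 -m pendant '[[[0,0,0,0.005,0.012,0,-1],[0,0,0,0,0,0,-1],[0,0,0,0,0,0,-1],[0,0,0,0,0,0,-0.85],[0,0,0,0,0,0,-0.8],[0,0,0,0,0,0,-0.7],[0,0,0,0,0,0,-0.6],[0,0,0,0,0,0,-0.5]]]' 20; python3 - <<'E'
from h import *
f=[]
for n in ("scene","top")*2:
    im,d=viewer.grab_frame(n); cv2.imwrite(f"pics/{n}24.png",im[:,:,::-1]); f.append(r.read_state()['contact_force'])
print(np.mean(f,0),r.read_state()['grip_width'])
s=cv2.imread("pics/scene24.png");crop(s,390,30,490,230,3,"s24.png")
E
```

```text
time_s: 31.65
tcp_pos: [0.451, 0.2196, 0.2618]
tcp_rot: [[0.459, 0.808, -0.369], [0.181, 0.322, 0.929], [0.87, -0.493, 0.001]]
contact_force: [-1.1, -0.2, 0.4]
grip_width: 0.0213
[ 0.012   0.0901 -0.258 ] 0.021140265342141907
```

View pics/s24.png

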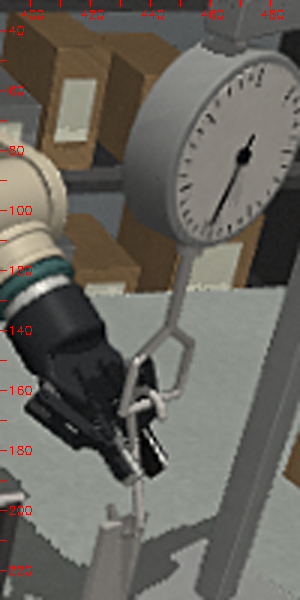

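```bash
python3 -m pendant '[[[0,0,0,0,0,0,-0.2],[0,0,0,0,0,0,0],[0,0,0,0,0,0,0]]]' 20; python3 - <<'E'
from h import *
for i,n in enumerate(("scene","top","scene","top","scene")):
    im,d=viewer.grab_frame(n); cv2.imwrite(f"pics/{n}25_{i}.png",im[:,:,::-1])
a=cv2.imread("pics/scene25_0.png");b=cv2.imread("pics/scene25_4.png")
print(cv2.absdiff(a,b)[30:250,380:500].max(axis=2).mean())
crop(a,400,125,470,235,6,"s25.png")
crop(cv2.imread("pics/top25_3.png"),100,185,180,260,8,"t25.png")
E
```

```text
time_s: 32.15
tcp_pos: [0.451, 0.2196, 0.2618]
tcp_rot: [[0.459, 0.808, -0.369], [0.181, 0.322, 0.929], [0.87, -0.494, 0.001]]
contact_force: [0.2, -0.6, 0.4]
grip_width: 0.0427
1.9762121212121213
```

View pics/s25.png

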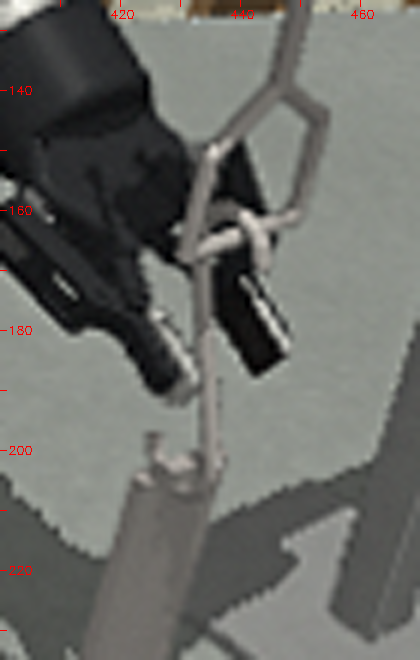

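View pics/t25.png

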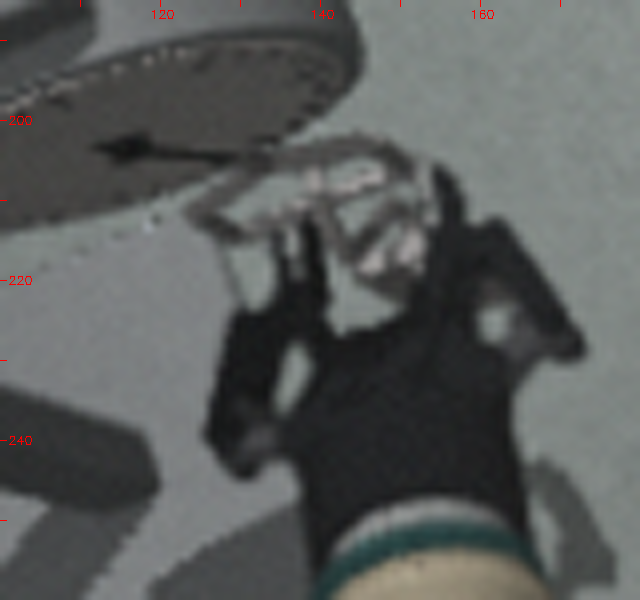

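```bash
python3 -m pendant '[[[0,0,0,0,-0.1,0,0],[0,0,0,0,-0.2,0,0],[0,0,0,0,-0.2,0,0],[0,0,0,0,-0.3,0,0],[0,0,0,0,-0.4,0,0],[0,0,0,0,-0.5,0,0]]]'; python3 - <<'E'
from h import *
S=r.read_state();print(S['joints'],S['contact_force'])
im,d=viewer.grab_frame("scene"); cv2.imwrite("pics/scene26.png",im[:,:,::-1])
crop(cv2.imread("pics/scene26.png"),390,30,490,240,3,"s26.png")
E
```

```text
time_s: 33.0
tcp_pos: [0.4146, 0.2051, 0.2831]
tcp_rot: [[0.461, 0.807, -0.369], [0.182, 0.321, 0.929], [0.869, -0.495, 0.001]]
contact_force: [0.4, 0.3, 1.0]
grip_width: 0.0429
[ 0.3799 -0.6625  2.2179 -0.0018  0.5335 -1.5675] [0.3892 0.3319 1.0424]
```

View pics/s26.png

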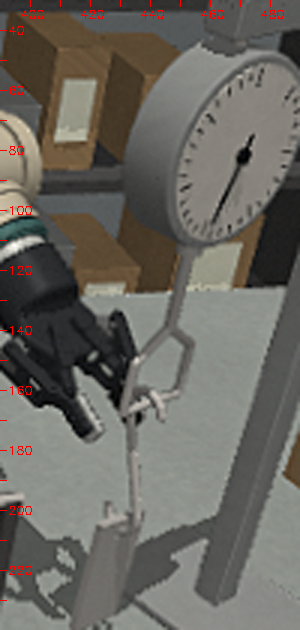

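```bash
python3 -m pendant '[[[0,0,0,0,-0.5,0,0],[0,0,0,0,-0.5,0,0],[0,0,0,0,-0.5,0,0],[0,0,0,0,-0.4,0,0],[0,0,0,0,-0.2,0,0],[0,0,0,0,0,0,0]]]'; python3 - <<'E'
from h import *
S=r.read_state();print(S['joints'])
for i in range(8):
    im,d=viewer.grab_frame("scene"); cv2.imwrite(f"pics/scene27_{i}.png",im[:,:,::-1])
    viewer.grab_frame("top")
a=[cv2.imread(f"pics/scene27_{i}.png") for i in range(8)]
print([round(float(cv2.absdiff(a[0],x)[30:260,390:500].mean()),2) for x in a])
crop(a[7],390,30,500,240,3,"s27.png")
E
```

```text
time_s: 33.65
tcp_pos: [0.3694, 0.1872, 0.3131]
tcp_rot: [[0.455, 0.81, -0.37], [0.18, 0.323, 0.929], [0.872, -0.489, 0.001]]
contact_force: [0.1, -0.6, -0.7]
grip_width: 0.0424
[ 0.3804 -0.8982  2.2808 -0.0016  0.6991 -1.5677]
[0.0, 1.33, 1.49, 1.51, 1.49, 1.45, 1.39, 1.37]
```

View pics/s27.png

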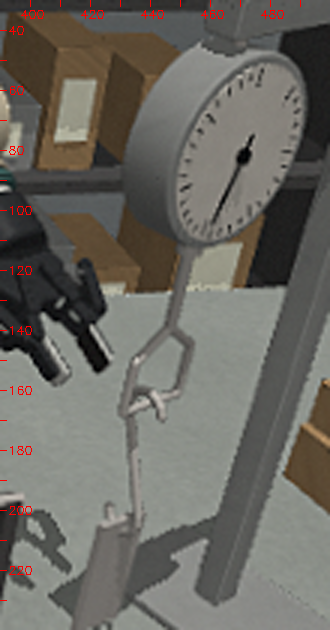

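```bash
python3 -m pendant '[[[0,0,0,0,0,0,0],[0,0,0,0,0,0,0],[0,0,0,0,0,0,0],[0,0,0,0,0,0,0],[0,0,0,0,0,0,0],[0,0,0,0,0,0,0],[0,0,0,0,0,0,0],[0,0,0,0,0,0,0],[0,0,0,0,0,0,0],[0,0,0,0,0,0,0]]]'; python3 - <<'E'
from h import *
im=[]
for i in range(10):
    im.append(viewer.grab_frame("scene")[0].astype(float)); viewer.grab_frame("top")
im=np.array(im)
sd=im.std(0).mean(2)
print("plate",sd[190:260,405:440].mean(),sd[190:260,405:440].max(),"dial",sd[55:110,440:495].max(),"static",sd[300:400,300:400].mean(),sd[300:400,300:400].max())
cv2.imwrite("pics/scene28.png",im[-1][:,:,::-1].astype(np.uint8))
E
```

```text
time_s: 35.45
tcp_pos: [0.3696, 0.1873, 0.3124]
tcp_rot: [[0.456, 0.81, -0.37], [0.18, 0.323, 0.929], [0.871, -0.491, 0.001]]
contact_force: [0.4, 0.5, -0.1]
grip_width: 0.0425
plate 0.8503295229464429 10.801525796661743 dial 2.3734264375558074 static 0.7967196656327244 3.3084260877471885
```

View pics/scene28.png

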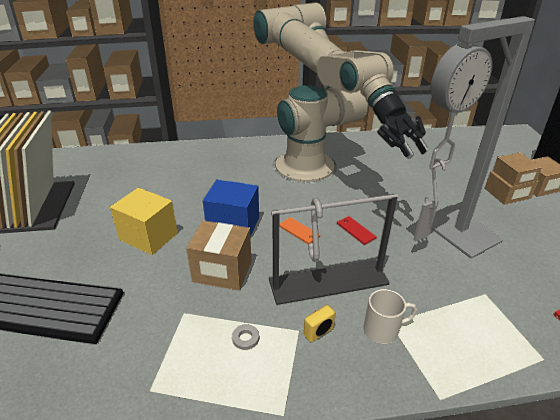

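```bash
python3 -m pendant '[[[0,0,0,0,0,0,0],[0,0,0,0,0,0,0],[0,0,0,0,0,0,0],[0,0,0,0,0,0,0],[0,0,0,0,0,0,0],[0,0,0,0,0,0,0],[0,0,0,0,0,0,0],[0,0,0,0,0,0,0],[0,0,0,0,0,0,0],[0,0,0,0,0,0,0]]]'>/dev/null; python3 - <<'E'
from h import *
im=[]
for i in range(20): im.append(viewer.grab_frame("scene")[0].astype(float))
im=np.array(im)
sd=im.std(0).mean(2)
sub=sd[190:260,405:440];print("plate",np.sort(sub.ravel())[-6:],"stat",np.sort(sd[300:400,300:400].ravel())[-3:])
i=np.unravel_index(sub.argmax(),sub.shape);print(i[0]+190,i[1]+405,im[:,i[0]+190,i[1]+405,0])
E
```

```text
plate [ 2.774   3.0513  4.6563  4.6812 10.2948 11.0928] stat [3.0168 3.0936 3.3593]
193 436 [153. 154. 152. 177. 176. 175. 176. 175. 176. 176. 175. 175. 173. 175.
 153. 155. 154. 175. 176. 176.]
```

```bash
python3 -c "
from station import finish_job
print(finish_job())"
```

```text
the job is handed in; nothing more can be done
None
```

The plate is hanging from the smaller S-hook on the scale's load bar, and I handed the job in at about 38 s of the 72 s allowed.

**What I did**
- I gripped the smaller hook at mid-shank and lifted it off the rail.
- I brought its tip up through the plate's hole from below. A picture showed the tip inside the hole, and there was no extra force at that point.
- I swung the plate up about its rear edge until it hung upright, then carried it to the scale.
- I put the hook over the bar and eased the load on in steps of about 2 to 3 mm. The wrist force fell at 0.1 N per mm, which matches the scale's spring.

**Last checks**
- **At release:** the vertical force was −0.19 N just before opening and −0.26 N empty after, so the scale already carried the load. The pointer barely moved.
- **Hanging still:** twenty pictures at the end showed the pointer, hook and plate still, apart from a couple of pixels flickering at one edge by the hook.
- **Clearances:** the gripper is back and touches nothing. The larger hook and the other objects are where they were.

**Weight:** the wrist force gives roughly 330 g for plate and hook together, so about 250 to 260 g for the plate. I did not read the figure off the dial.

**What disagreed**
- **Cameras:** the two views differed by up to about 5 mm. I corrected for this using the held hook.
- **Extra contact at the bar:** I overran the entry by 5 mm and the hook's shank pressed the bar with about 2.4 N. While centring the hook later I put about 2 N sideways on it. I relieved both before letting go.

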